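# Pack the boot-care caddy on the mudroom rack

### The job

Pack the boot-care kit into the teal caddy: first lay the blue-backed brush flat, bristles down, on the caddy's floor, then set the grey lift-out tray into the caddy above it, level and with its flange resting on the caddy's rim. Only when the tray sits in the caddy, load it: put the wide red tin flat in one of the tray's two bays, then stack the small gold tin centred on top of it, and lay the orange scraper flat in the other bay. Leave the glass jar and the spray bottle standing where they are, and let go of everything at the end.

Things in the scene. Friction and masses are not known exactly. Their poses are not given: they have to be found in the camera images.
- caddy: Open teal plastic caddy, fixed to the rack, 206 x 192 mm over its lip, 78 mm high, empty. Origin: centre of the underside; z up, x along the longer side. Inside 190 mm (x) by 176 mm (y), floor 4 mm and rim 78 mm above the origin, walls 4 mm. Wire bail folded down along the outer +y side.
- tray: Light grey lift-out tray, 220 g. Origin: underside centre; z up, x along longer side. Body 174 (x) x 160 (y) x 28 mm high, top flange 210 x 196 mm, its underside at z=24 mm, hangs on the caddy's rim (8 mm play; seated, origin 54 mm above the caddy's; long sides together, either way round). Floor, walls 3 mm. Two bays 168 (x) x 73 (y) x 25 mm deep, centres at y=+41, -41 mm, 8 mm partition between.
- tray_bar (a point): Middle of the grey tray's carrying bar, 57 mm above the tray's underside centre, axes as the tray's. The bar runs along x over the partition: 104 mm long, 14 mm wide (y), 14 mm high (50 to 64 mm above the tray's underside), on two posts at x = +45 and -45 mm, with a gap below it down to 28 mm.
- brush: Stiff nylon grout brush with a blue back and off-white bristles, 145 mm (x) by 40 mm (y) by 38 mm high, lying bristles down, about 140 g. Origin: centre of the underside (bristle tips); x along its length, z up. Bristle block 34 mm wide up to 17 mm, back 40 mm wide from 17 to 27 mm, narrower (30 mm wide, 115 mm long) grip from 25 to 38 mm.
- scraper: Boot-sole scraper lying flat, 120 mm long, about 90 g. Origin: underside, half-way along its length; x along it, z up. Orange handle with a black collar, from x = -60 to +20 mm, 18 mm wide (y), 20 mm high; steel blade from x = +20 to +60 mm, 40 mm wide, its top 4 mm above the origin. Its centre of mass is near x = -4 mm.
- tin_wide: Wide dark-red round tin standing flat, 56 mm in diameter, 28 mm high, flat on top, about 100 g. Origin: centre of the underside; z up.
- tin_small: Small gold round tin standing flat, 42 mm in diameter, 26 mm high, flat on top, about 55 g. Origin: centre of the underside; z up.
- jar: Bystander: tall frosted glass jar with a clamp lid, 104 mm in diameter, 214 mm high, standing beyond the work. Origin: centre of the underside.
- bottle: Bystander: empty amber spray bottle with a black trigger head, 68 mm in diameter, 186 mm high, upright beyond the work, light and easily tipped. Origin: centre of the underside; the nozzle points to its -x.
Things that resemble listed ones, but are neither listed nor needed, are in the scene too. Several things look just like the tin_small: the one meant starts nearest to the robot's base. Of the things that look like the brush, take the one that is nearest to the robot's base at the start.

How it is judged:
By the outcome, as a careful person would: the job done as asked, in the order asked, and still so for the second after the job is handed in, with the robot touching nothing.
It also fails if it takes over 125 s, if anything falls off the work surface, if the arm or the gripper's body presses on something with over 40 N, if the wrist force passes 120 N, or if a joint passes its speed limit or range.

### The arm

A 6-joint arm with a two-finger parallel gripper is mounted at the origin on the work surface. World frame = base frame: x ahead of the robot, y to its left, z up, the work surface at z = 0. Lengths are in m, angles in degrees, forces in N, time in s.
With the tool pointing down it reaches from about 0.4 to 0.825 m from the base axis. Payload 7 kg.
Tool frame: the origin (TCP) lies midway between the tips of the shut fingers; the grasp point (between the pads) lies r.grasp_offset behind it (r.grasp_offset is the distance from the TCP to the grasp point, in m); z points along the fingers, y is the direction in which the jaws open and shut (so a half turn about z gives the same grasp; the last joint's range is limited). The gripper opens to 88 mm and grips with 3 to 60 N. Pads are 19 mm wide; open, the fingers measure 130 mm over their backs; the gripper's body (78 mm by 193 mm) begins 47 mm behind the grasp point.
Start: joints at [88.184, 20.546, 0.682, 0, -70.136, -16.507], TCP at [0.212, 0.641, 0.227] pointing down, gripper open.
Joint ranges: [-176.03, 176.03], [-82.01, 121.73], [-58.28, 71.71], [-173.87, 95.51], [-174.79, -0.11], [-173.66, 173.66]. Speed limits (degrees/s): [136.94, 136.94, 172.46, 180, 180, 180].

### API

Orientations are given as [roll, pitch, yaw] about the fixed x, y, z axes, in that order (R = Rz(yaw) Ry(pitch) Rx(roll)).
In Python, from plant import status, imaging, r gives the robot as it stands.
- The arm moves only by the tool apply_moves, never from a script. Its argument "moves" is a list of rows, each a list of 6 numbers: the shift along the tool's x, y, z in units of 200 mm (1.0 is 200 mm), then the turn, a rotation vector about the tool's x, y, z in units of 90 degrees (1.0 is 90 degrees). In form: [[tx, ty, tz, rx, ry, rz], ...]. A call has 1 to 12 rows; each row is the pose to reach, as a shift and turn from the pose measured when the call began, along the tool's axes at that moment; what a row does not reach only later rows make up. A row lasts 1/8 s, in which the tool goes at most 62.5 mm and 10.7 degrees, less where a joint would pass 70% of its speed; a pose out of reach is approached as far as the arm can. A call with a number of a shift or a turn outside -1 to 1 is refused whole. A call with a gripper value outside its range is refused whole. "hand" is the closure, from -1 (fully open) to 1 (shut), set as the call begins (left out, the last holds). The fingers move at their own pace and stop on an object; "grip_force" is the grip in N (left out, the last holds). Time passes only in rows, so rows that repeat a pose let the fingers close. It gives the time, the measured TCP pose, the force and the opening at its end, in the units of the state.
- status.get_state(): the state, without advancing time (a new reading comes with each control period).
- imaging.capture(name): name is "scene" or "side" or "wrist"; returns (picture, depth): 400x640x3 uint8, blue, green, red; 400x640 float32, m along the optical axis (not along the pixel's ray), 0 where there is no reading.
- imaging.camera_info(name): a dict with "fx", "fy", "cx", "cy" (pixels), "T" (4x4, takes a point from camera to world coordinates). Camera axes: x right, y up, looking along -z (the intrinsics and any distortion apply to the point x, -y, -z); pixel columns grow to the right and rows downward; lengths in m; the calibration is good to about 2 mm. A picture is of the moment at which its call begins: read the wrist's pose just before it. camera_info takes no time and is no camera call; for the wrist camera it gives the pose at the moment of the call.
- r.close_job(): hands the job in, once; it reports no verdict.
The state is a dict: "time_s": time; "joints": joint angles; "qd": joint speeds; "joint_torque": joint torques, N m; "tcp_pos": TCP position; "eef_rot": TCP orientation; "contact_force": force on the tool from outside, world axes, zero at the start; "moment": the same for the moment, N m; "gripper_width": finger opening in m.
Only numpy, scipy, OpenCV 4.12 (cv2) and the standard library are available. Lean on these libraries where they do the work, as an engineer would, in place of code of your own. Each camera call takes 0.05 s, during which the arm holds its last target.

## Working session

There is one attempt and no reset: what is moved stays moved. The work goes in short steps, Python scripts to look and compute and a tool call to move; the robot and the scene stay as the last step left them, time stands still between calls to the robot, and variables do not carry over. Pictures are saved under pics/ and viewed, and the job is handed in when it is done.

Besides the shell and the picture viewer there is one more tool, called after "Emit:" by a JSON object that holds its "fn" and its "kwargs", one argument or row to a line. apply_moves: Moves the arm, as the interface text tells. Its arguments: {"type":"object","properties":{"moves":{"type":"array","items":{"type":"array","items":{"type":"number"}}},"hand":{"type":"number"},"grip_force":{"type":"number"}},"required":["moves"]}

```bash
ls; mkdir -p pics; python3 - <<'E'
from plant import status, imaging, r
import cv2,json
print(status.get_state()); print(r.grasp_offset)
for n in("scene","side","wrist"):
    p,d=imaging.capture(n); cv2.imwrite(f"pics/{n}0.png",p)
    import numpy as np; np.save(f"pics/{n}0.npy",d)
    print(n,imaging.camera_info(n))
E
```

```text
pics
{'time_s': 0.0, 'joints': array([ 8.81829732e+01,  2.05909393e+01,  6.35118592e-01, -2.03206922e-02,
       -7.01363656e+01, -1.65057391e+01]), 'qd': array([-0.06843835, -0.01142663,  0.09087475, -0.08235161, -0.09496788,
       -0.05483198]), 'joint_torque': array([ 1.67765702e-04, -5.82711446e+01,  2.93071425e+01,  6.99704468e+00,
        7.23727353e-03, -1.47802734e-04]), 'tcp_pos': array([0.21208329, 0.64030832, 0.22563787]), 'eef_rot': array([ 1.79906185e+02, -7.87805729e-03, -1.83296795e+01]), 'contact_force': array([ 0.45612054, -0.84064006, -0.06047423]), 'moment': array([0.01091462, 0.04029595, 0.00926185]), 'gripper_width': 0.087659835778382}
0.0188
scene {'fx': 502.5144897675802, 'fy': 502.5144897675802, 'cx': 323.2080172342059, 'cy': 202.48123771047202, 'T': array([[-0.62183998, -0.58295375,  0.52295312,  1.42653037],
       [ 0.78311892, -0.4682468 ,  0.40923061,  0.72494707],
       [ 0.00630861,  0.66401043,  0.74769669,  1.22003419],
       [ 0.        ,  0.        ,  0.        ,  1.        ]])}
side {'fx': 432.2568376212833, 'fy': 432.2568376212833, 'cx': 323.33626575657786, 'cy': 200.9619078280996, 'T': array([[ 0.94871241,  0.23096492, -0.21587026,  0.36999715],
       [-0.31601817,  0.71182644, -0.62724448, -0.6917639 ],
       [ 0.00879069,  0.66329355,  0.74830769,  0.9734789 ],
       [ 0.        ,  0.        ,  0.        ,  1.        ]])}
wrist {'fx': 276.3441778138635, 'fy': 276.3441778138635, 'cx': 321.9922671160282, 'cy': 201.58692185737155, 'T': array([[-0.31426333,  0.91459851,  0.25445651,  0.27957053],
       [-0.94933242, -0.30348323, -0.08164481,  0.61894682],
       [ 0.00255106, -0.26722179,  0.96363168,  0.3847144 ],
       [ 0.        ,  0.        ,  0.        ,  1.        ]])}
```

View pics/scene0.png

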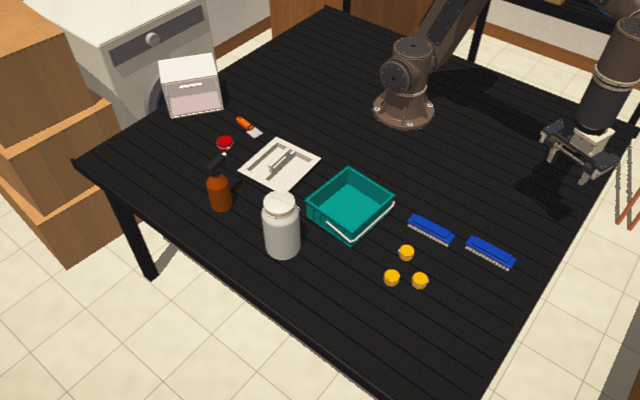

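View pics/side0.png

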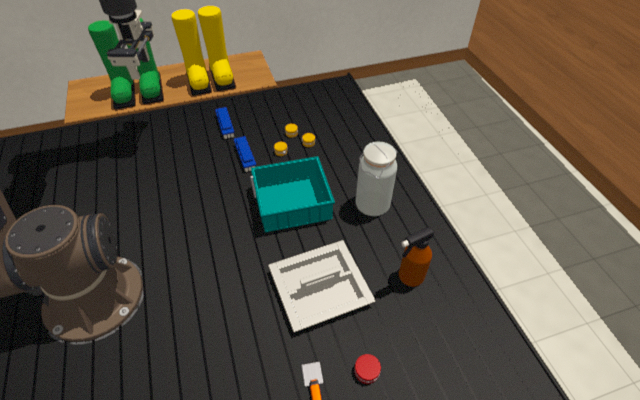

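View pics/wrist0.png

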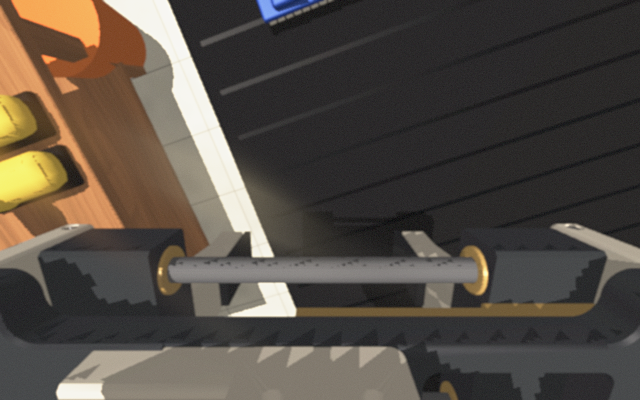

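```bash
cat > h.py <<'E'
import numpy as np, cv2
from plant import status, imaging, r
def cloud(d,ci):
    v,u=np.mgrid[0:400,0:640]
    X=np.stack([(u-ci['cx'])/ci['fx']*d,-(v-ci['cy'])/ci['fy']*d,-d,np.ones_like(d)],-1)
    W=X@ci['T'].T
    W=W[...,:3]; W[d<=0]=np.nan
    return W
def proj(p,ci):
    c=np.linalg.inv(ci['T'])@np.append(p,1); return ci['cx']+ci['fx']*c[0]/-c[2], ci['cy']-ci['fy']*c[1]/-c[2]
def grip():
    from scipy.spatial.transform import Rotation as R
    s=status.get_state(); Rm=R.from_euler('xyz',s['eef_rot'],degrees=True)
    return s,Rm
def to_move(pos,rpy):
    """one row for absolute target TCP pose"""
    from scipy.spatial.transform import Rotation as R
    s,Rm=grip()
    t=Rm.inv().apply(np.array(pos)-s['tcp_pos'])/0.2
    w=(Rm.inv()*R.from_euler('xyz',rpy,degrees=True)).as_rotvec()/(np.pi/2)
    return np.round(np.r_[t,w],4)
E
python3 - <<'E'
from h import *
for n in("scene","side"):
    p=cv2.imread(f"pics/{n}0.png");d=np.load(f"pics/{n}0.npy");ci=imaging.camera_info(n);W=cloud(d,ci)
    print(n,(d>0).mean())
    pts={"scene":dict(jar=(280,200),brA=(430,228),brB=(490,252),g1=(406,251),g2=(391,276),g3=(419,279),red=(224,142),scr=(243,123),blade=(256,134),floor=(350,214),tray=(262,178),bar=(283,160),table=(330,280)),
     "side":dict(brA=(245,152),brB=(225,122),g1=(281,148),g2=(308,139),g3=(291,129),red=(367,367),blade=(313,373),hand=(316,392),floor=(290,198),table=(200,250),bar=(320,282))}[n]
    for k,(u,v) in pts.items(): print(k,np.round(np.nanmedian(W[v-1:v+2,u-1:u+2].reshape(-1,3),0),4))
p=cv2.imread("pics/scene0.png");cv2.imwrite("pics/c1.png",cv2.resize(p[190:300,370:530],None,fx=5,fy=5,interpolation=cv2.INTER_CUBIC))
cv2.imwrite("pics/c2.png",cv2.resize(p[100:220,190:340],None,fx=5,fy=5,interpolation=cv2.INTER_CUBIC))
E
```

```text
scene 0.9961328125
jar [0.7876 0.0763 0.213 ]
brA [0.4766 0.3932 0.0369]
brB [0.4428 0.5745 0.0322]
g1 [0.5875 0.3795 0.0259]
g2 [0.6886 0.3923 0.0259]
g3 [0.6497 0.4582 0.0281]
red [ 0.5898 -0.3801  0.0291]
scr [ 0.4641 -0.4127  0.0193]
blade [ 0.4668 -0.3414  0.004 ]
floor [0.5622 0.1565 0.0054]
tray [ 0.6344 -0.1526  0.0279]
bar [ 0.5252 -0.155   0.0287]
table [ 7.926e-01  2.559e-01 -5.000e-04]
side 0.995984375
brA [0.4673 0.3683 0.0383]
brB [0.4328 0.5412 0.038 ]
g1 [0.5844 0.3626 0.0278]
g2 [0.6808 0.3819 0.0268]
g3 [0.6427 0.4496 0.0261]
red [ 0.5799 -0.3887  0.028 ]
blade [ 0.4669 -0.3555  0.0038]
hand [ 0.4593 -0.4011  0.0194]
floor [0.5583 0.1646 0.0036]
table [2.744e-01 5.890e-02 1.000e-04]
bar [ 0.5487 -0.1543  0.0284]
```

View pics/c1.png

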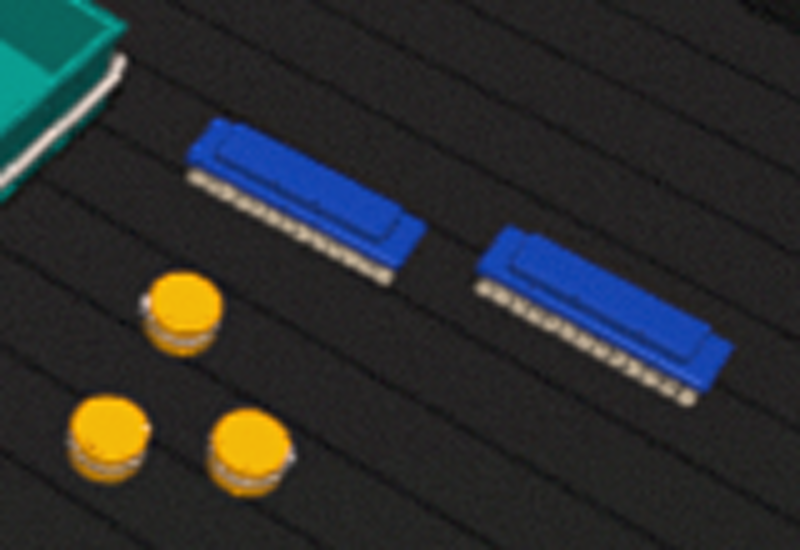

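View pics/c2.png

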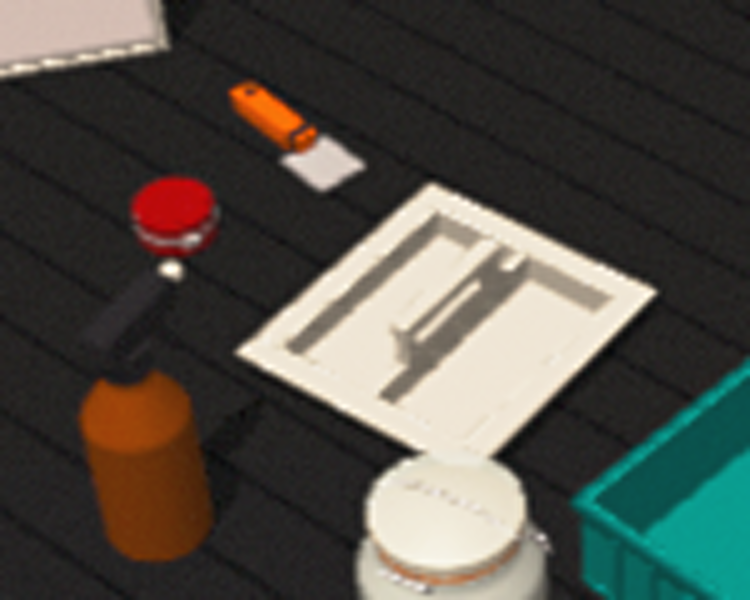

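```bash
cat > fit.py <<'E'
from h import *
def get(tag,cams=("scene","side")):
    P=[];C=[]
    for n in cams:
        p=cv2.imread(f"pics/{n}{tag}.png");d=np.load(f"pics/{n}{tag}.npy");ci=imaging.camera_info(n);W=cloud(d,ci)
        P.append(W.reshape(-1,3));C.append(cv2.cvtColor(p,cv2.COLOR_BGR2HSV).reshape(-1,3))
    P=np.vstack(P);C=np.vstack(C);m=np.isfinite(P).all(1);return P[m],C[m]
def rect(Q):
    (c,s,a)=cv2.minAreaRect((Q[:,:2]*1000).astype(np.float32)); return np.round(c,1),np.round(s,1),round(a,2)
E
python3 - <<'E'
from fit import *
for cams in (("scene",),("side",)):
    print(cams)
    P,C=get(0,cams); H,S,V=C.T.astype(int); x,y,z=P.T
    near=lambda a,b,rr:np.hypot(x-a,y-b)<rr
    b=(H>105)&(H<130)&(S>120)&near(.47,.38,.10)&(y<.47)
    print("brush",rect(P[b&(z>.034)]),rect(P[b&(z>.02)]),np.sum(b&(z>.034)))
    for nm,a,bb,rr,zt in(("gold",.586,.371,.032,.023),("red",.585,-.385,.04,.025)):
        q=P[near(a,bb,rr)&(z>zt)];c,rad=cv2.minEnclosingCircle((q[:,:2]*1000).astype(np.float32));print(nm,c,rad,np.median(q[:,2]),q[:,:2].mean(0))
    q=near(.465,-.39,.09)&(z>.014);print("handle",rect(P[q]),q.sum(),P[q].mean(0))
    q=near(.465,-.35,.05)&(z>.0025)&(z<.006);print("blade",rect(P[q]),P[q].mean(0))
    t=near(.56,-.155,.17)&(z>.022)&(z<.034); print("tray",rect(P[t]))
    t=near(.56,-.155,.08)&(z>.055)&(z<.07); print("bar",rect(P[t]),t.sum())
    t=(H>80)&(H<98)&(S>100)&near(.56,.16,.2); print("caddyrim",rect(P[t&(z>.073)]),"floor",rect(P[t&(z<.007)&(z>0)]))
    t=near(.56,.16,.2)&(z>.07)&(z<.085);print("rim",rect(P[t]))
E
```

```text
('scene',)
brush (array([467. , 391.3]), array([ 34.7, 113.9]), 2.95) (array([467.2, 390.6]), array([ 42.9, 145.3]), 2.11) 274
gold (584.0453491210938, 379.3667907714844) 20.98954963684082 0.026200776348525467 [0.58504978 0.37932999]
red (582.3431396484375, -384.9812316894531) 29.813161849975586 0.029106567590032495 [ 0.58325604 -0.38178186]
handle (array([ 486.1, -391.3]), array([124. ,  69.5]), 31.72) 76 [ 0.46035166 -0.40679048  0.01985883]
blade (array([ 462.7, -350. ]), array([85.8, 89.2]), 80.44) [ 0.46248956 -0.35264243  0.00396664]
tray (array([ 547.9, -153.6]), array([218.3, 201.3]), 3.38)
bar (array([ 548.5, -151.6]), array([108.8,  19.3]), 6.69) 124
caddyrim (array([559.1, 149.4]), array([197. , 211.8]), 86.24) floor (array([525. , 125.2]), array([242.5, 272.2]), 85.58)
rim (array([558.3, 149.4]), array([197. , 213.3]), 86.24)
('side',)
brush (array([467.6, 388.9]), array([ 29.9, 120. ]), 1.87) (array([467.6, 389.2]), array([ 40.5, 152.7]), 1.84) 219
gold (587.050537109375, 377.0666809082031) 22.309192657470703 0.026933208825556887 [0.58530813 0.37595018]
red (583.1965942382812, -386.5418395996094) 28.36605453491211 0.028605237384960736 [ 0.58225321 -0.38738712]
handle (array([ 500.9, -399.7]), array([ 45.3, 101.9]), 81.95) 182 [ 0.460044   -0.39399946  0.01981673]
blade (array([ 463.4, -348.1]), array([87.5, 91.5]), 41.22) [ 0.46660437 -0.34978983  0.00385694]
tray (array([ 550., -153.]), array([211.4, 198.7]), 3.98)
bar (array([ 549.2, -153.1]), array([103.4,  17. ]), 4.36) 278
caddyrim (array([561.5, 150.1]), array([197.8, 206.7]), 86.15) floor (array([586.8, 188.8]), array([281.3, 306.5]), 86.9)
rim (array([602.4, 147.3]), array([197.9, 288.6]), 86.12)
```

```bash
python3 - <<'E'
from h import *
print(to_move([.40,.46,.21],[180,0,-60]))
for i in range(3): s=status.get_state();print(s['tcp_pos'],s['eef_rot'])
E
```

```text
[ 1.1754e+00  5.6100e-01  8.0200e-02  7.0000e-04 -4.0000e-04  4.6310e-01]
[0.21211789 0.64043546 0.22587932] [ 1.79930499e+02 -7.62772623e-03 -1.83254705e+01]
[0.21211789 0.64043546 0.22587932] [ 1.79930499e+02 -7.62772623e-03 -1.83254705e+01]
[0.21211789 0.64043546 0.22587932] [ 1.79930499e+02 -7.62772623e-03 -1.83254705e+01]
```

Emit:
{"fn": "apply_moves", "kwargs": {
  "moves": [
    [0.9, 0.43, 0.06, 0, 0, 0.35],
    [0.9, 0.43, 0.06, 0, 0, 0.35],
    [0.9, 0.43, 0.06, 0, 0, 0.35],
    [0.9, 0.43, 0.06, 0, 0, 0.35],
    [0.9, 0.43, 0.06, 0, 0, 0.35]
  ],
  "hand": -1,
  "grip_force": 20
}}

```text
time_s: 0.78
tcp_pos: [0.3565, 0.5016, 0.2139]
eef_rot: [179.9, -0.0, -49.9]
contact_force: [-0.6, 0.5, -0.3]
gripper_width: 0.0875
```

```bash
python3 - <<'E'
from h import *
print(to_move([.467,.390,.16],[180,0,-88]))
E
```

```text
[ 7.823e-01 -6.300e-02  2.702e-01  5.000e-04 -7.000e-04  4.236e-01]
```

Emit:
{"fn": "apply_moves", "kwargs": {
  "moves": [
    [0.782, -0.063, 0.27, 0.0005, 0, 0.423],
    [0.782, -0.063, 0.27, 0.0005, 0, 0.423],
    [0.782, -0.063, 0.27, 0.0005, 0, 0.423],
    [0.782, -0.063, 0.27, 0.0005, 0, 0.423],
    [0.782, -0.063, 0.27, 0.0005, 0, 0.423],
    [0.782, -0.063, 0.27, 0.0005, 0, 0.423]
  ]
}}

```text
time_s: 1.52
tcp_pos: [0.4664, 0.3913, 0.1602]
eef_rot: [-180.0, -0.0, -87.7]
contact_force: [-0.0, 0.2, -0.2]
gripper_width: 0.0875
```

```bash
python3 - <<'E'
from h import *
n="wrist"
ci=imaging.camera_info(n)
p,d=imaging.capture(n);cv2.imwrite("pics/wrist1.png",p)
W=cloud(d,ci);x,y,z=np.moveaxis(W,-1,0)
from fit import rect
H=cv2.cvtColor(p,cv2.COLOR_BGR2HSV).astype(int)
b=(H[...,0]>105)&(H[...,0]<130)&(H[...,1]>120)&(np.hypot(x-.467,y-.39)<.1)
print(rect(W[b&(z>.034)]),rect(W[b&(z>.02)]),b.sum(),(b&(z>.034)).sum(),np.nanpercentile(z[b],[2,50,98]))
print(to_move([.4673,.390,.06],[180,0,-88]))
E
```

```text
(array([463.7, 391.4]), array([ 30. , 114.1]), 2.27) (array([463.7, 391.6]), array([ 40. , 143.5]), 2.25) 4589 2963 [0.00034073 0.03770148 0.03983161]
[ 5.800e-03 -3.800e-03  5.012e-01 -4.000e-04 -4.000e-04  3.000e-03]
```

View pics/wrist1.png

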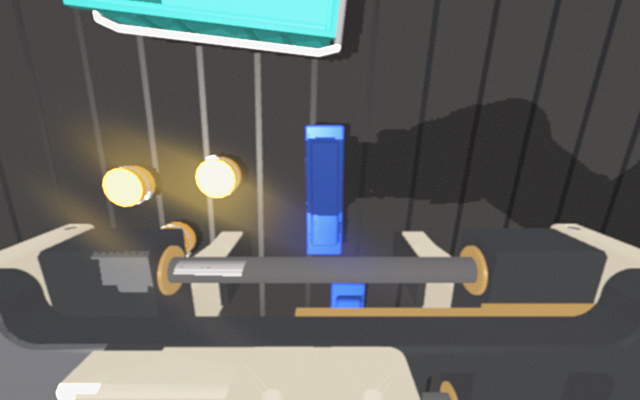

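Emit:
{"fn": "apply_moves", "kwargs": {
  "moves": [
    [0, 0.005, 0.35, 0, 0, 0],
    [0, 0.005, 0.62, 0, 0, 0],
    [0, 0.005, 0.728, 0, 0, 0],
    [0, 0.005, 0.728, 0, 0, 0],
    [0, 0.005, 0.728, 0, 0, 0]
  ]
}}

```text
time_s: 2.2
tcp_pos: [0.4659, 0.3923, 0.016]
eef_rot: [-179.9, 0.0, -87.6]
contact_force: [0.8, 0.2, 0.2]
gripper_width: 0.0878
```

Emit:
{"fn": "apply_moves", "kwargs": {
  "moves": [
    [0, 0, 0, 0, 0, 0],
    [0, 0, 0, 0, 0, 0],
    [0, 0, 0, 0, 0, 0],
    [0, 0, 0, 0, 0, 0],
    [0, 0, 0, 0, 0, 0],
    [0, 0, 0, 0, 0, 0]
  ],
  "hand": 1,
  "grip_force": 25
}}

```text
time_s: 2.95
tcp_pos: [0.4658, 0.3922, 0.016]
eef_rot: [-179.9, 0.0, -87.6]
contact_force: [-1.3, -0.3, 1.8]
gripper_width: 0.04
```

Emit:
{"fn": "apply_moves", "kwargs": {
  "moves": [
    [0, 0, -0.1, 0, 0, 0],
    [0, 0, -0.3, 0, 0, 0],
    [0, 0, -0.6, 0, 0, 0],
    [0, 0, -0.7, 0, 0, 0],
    [0, 0, -0.7, 0, 0, 0],
    [0, 0, -0.7, 0, 0, 0]
  ]
}}

```text
time_s: 3.7
tcp_pos: [0.4649, 0.3914, 0.1545]
eef_rot: [-180.0, -0.0, -87.7]
contact_force: [-0.1, -0.2, -2.1]
gripper_width: 0.0399
```

```bash
python3 - <<'E'
from h import *
print(to_move([.532,.23,.156],[180,0,-91]),status.get_state()['gripper_width'])
print(to_move([.5603,.1498,.156],[180,0,-93.8]))
E
```

```text
[ 8.202e-01 -3.021e-01 -6.800e-03 -1.000e-04 -5.000e-04  3.710e-02] 0.0399329494050486
[ 1.2266e+00 -4.2700e-01 -6.5000e-03 -1.0000e-04 -5.0000e-04  6.8200e-02]
```

Emit:
{"fn": "apply_moves", "kwargs": {
  "moves": [
    [0.25, -0.1, -0.02, 0, 0, 0.02],
    [0.5, -0.2, -0.02, 0, 0, 0.04],
    [0.75, -0.28, -0.02, 0, 0, 0.05],
    [0.95, -0.34, -0.02, 0, 0, 0.068],
    [0.95, -0.34, -0.02, 0, 0, 0.068],
    [0.95, -0.34, -0.02, 0, 0, 0.068]
  ]
}}

```text
time_s: 4.45
tcp_pos: [0.5402, 0.204, 0.1574]
eef_rot: [179.9, -0.1, -93.8]
contact_force: [-0.7, -0.3, -1.7]
gripper_width: 0.0396
```

```bash
python3 - <<'E'
from fit import *
n="wrist"
ci=imaging.camera_info(n)
p,d=imaging.capture(n);cv2.imwrite("pics/wrist2.png",p)
W=cloud(d,ci);x,y,z=np.moveaxis(W,-1,0)
H=cv2.cvtColor(p,cv2.COLOR_BGR2HSV).astype(int)
b=(H[...,0]>80)&(H[...,0]<98)&(H[...,1]>100)
print(rect(W[b&(z>.073)&(z<.085)]))
q=W[b&(z>.073)&(z<.085)];print(q.min(0),q.max(0))
print(to_move([.5603,.1498,.156],[180,0,-93.8]))
E
```

```text
(array([556.7, 138.7]), array([168.5, 207. ]), 86.0)
[0.44812607 0.04817464 0.07300191] [0.6648274  0.22932273 0.08129055]
[ 0.2667 -0.1182  0.0085  0.0007 -0.0011  0.0004]
```

View pics/wrist2.png

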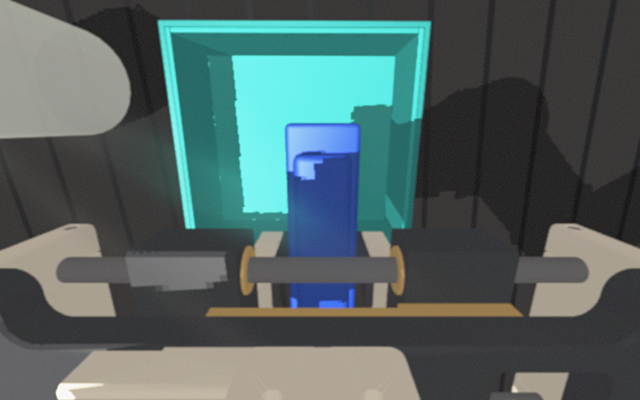

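```bash
python3 - <<'E'
from fit import *
n="wrist"
s,Rm=grip();ci=imaging.camera_info(n)
p,d=imaging.capture(n)
W=cloud(d,ci);x,y,z=np.moveaxis(W,-1,0)
H=cv2.cvtColor(p,cv2.COLOR_BGR2HSV).astype(int)
b=(H[...,0]>105)&(H[...,0]<130)&(H[...,1]>120)
Q=Rm.inv().apply(W[b]-s['tcp_pos'])
print(np.percentile(Q,[1,50,99],0))
for a in (.03,.04,.05,.06):
    m=abs(Q[:,0]-a)<.004; print(a,Q[m,1].min(),Q[m,1].max())
E
```

```text
[[nan nan nan]
 [nan nan nan]
 [nan nan nan]]
0.03 -0.017315504304817205 0.02076980122427681
0.04 -0.017680959366120106 0.0424495543783655
0.05 -0.01788160330181066 0.020688139720250933
0.06 -0.018043133974680308 0.020905446440454774
```

Emit:
{"fn": "apply_moves", "kwargs": {
  "moves": [
    [0.13, -0.06, 0.01, 0, 0, 0],
    [0.266, -0.115, 0.01, 0, 0, 0],
    [0.266, -0.115, 0.01, 0, 0, 0],
    [0.266, -0.115, 0.01, 0, 0, 0]
  ]
}}

```text
time_s: 5.05
tcp_pos: [0.5596, 0.1512, 0.1558]
eef_rot: [179.9, -0.1, -93.7]
contact_force: [-0.5, 0.4, -1.5]
gripper_width: 0.0397
```

```bash
python3 - <<'E'
from h import *
print(to_move([.5595,.150,.0205],[180,0,-93.8]))
E
```

```text
[ 4.800e-03 -7.000e-04  6.764e-01  6.000e-04 -1.000e-03  1.300e-03]
```

Emit:
{"fn": "apply_moves", "kwargs": {
  "moves": [
    [0.005, 0, 0.25, 0, 0, 0],
    [0.005, 0, 0.45, 0, 0, 0],
    [0.005, 0, 0.58, 0, 0, 0],
    [0.005, 0, 0.64, 0, 0, 0],
    [0.005, 0, 0.66, 0, 0, 0],
    [0.005, 0, 0.672, 0, 0, 0],
    [0.005, 0, 0.672, 0, 0, 0]
  ]
}}

```text
time_s: 5.92
tcp_pos: [0.5598, 0.1503, 0.0222]
eef_rot: [-180.0, -0.0, -93.7]
contact_force: [-0.2, 0.2, -0.4]
gripper_width: 0.0394
```

Emit:
{"fn": "apply_moves", "kwargs": {
  "moves": [
    [0, 0, 0.005, 0, 0, 0],
    [0, 0, 0.01, 0, 0, 0],
    [0, 0, 0.01, 0, 0, 0]
  ]
}}

```text
time_s: 6.3
tcp_pos: [0.5598, 0.1503, 0.0203]
eef_rot: [-180.0, -0.0, -93.7]
contact_force: [0.3, 0.2, -1.2]
gripper_width: 0.0394
```

Emit:
{"fn": "apply_moves", "kwargs": {
  "moves": [
    [0, 0, 0.004, 0, 0, 0],
    [0, 0, 0.005, 0, 0, 0],
    [0, 0, 0.005, 0, 0, 0]
  ]
}}

```text
time_s: 6.68
tcp_pos: [0.5599, 0.1503, 0.0199]
eef_rot: [-180.0, -0.0, -93.7]
contact_force: [-2.9, -0.2, 5.0]
gripper_width: 0.0395
```

Emit:
{"fn": "apply_moves", "kwargs": {
  "moves": [
    [0, 0, 0, 0, 0, 0],
    [0, 0, 0, 0, 0, 0],
    [0, 0, 0, 0, 0, 0],
    [0, 0, 0, 0, 0, 0]
  ],
  "hand": -1
}}

```text
time_s: 7.18
tcp_pos: [0.5599, 0.1503, 0.0198]
eef_rot: [-180.0, -0.0, -93.7]
contact_force: [0.4, -0.1, 0.8]
gripper_width: 0.0744
```

Emit:
{"fn": "apply_moves", "kwargs": {
  "moves": [
    [0, 0, -0.1, 0, 0, 0],
    [0, 0, -0.35, 0, 0, 0],
    [0, 0, -0.65, 0, 0, 0],
    [0, 0, -0.95, 0, 0, 0],
    [0, 0, -0.95, 0, 0, 0],
    [0, 0, -0.95, 0, 0, 0]
  ]
}}

```text
time_s: 7.92
tcp_pos: [0.5594, 0.1503, 0.2096]
eef_rot: [-180.0, -0.0, -93.7]
contact_force: [-0.8, -0.2, 0.0]
gripper_width: 0.0879
```

```bash
python3 - <<'E'
from h import *
print(to_move([.555,0.0,.21],[180,0,-135]))
print(status.get_state()['joints'])
E
```

```text
[ 7.515e-01 -2.660e-02 -1.700e-03 -2.000e-04 -0.000e+00  4.590e-01]
[ 3.43915654e+01  1.22597241e+01 -1.31684891e+01  1.80160163e-02
 -6.45661644e+01 -3.80874016e+01]
```

Emit:
{"fn": "apply_moves", "kwargs": {
  "moves": [
    [0.75, -0.03, 0, 0, 0, 0.46],
    [0.75, -0.03, 0, 0, 0, 0.46],
    [0.75, -0.03, 0, 0, 0, 0.46],
    [0.75, -0.03, 0, 0, 0, 0.46],
    [0.75, -0.03, 0, 0, 0, 0.46]
  ]
}}

```text
time_s: 8.55
tcp_pos: [0.5549, -0.0003, 0.2081]
eef_rot: [179.9, -0.1, -135.1]
contact_force: [-0.3, 0.1, -0.2]
gripper_width: 0.0873
```

```bash
python3 - <<'E'
from h import *
print(to_move([.549,-.153,.19],[180,0,-176]))
print(status.get_state()['joints'])
p,d=imaging.capture("side");cv2.imwrite("pics/side1.png",p)
E
```

```text
[ 5.598e-01 -5.198e-01  9.100e-02  2.000e-04 -1.700e-03  4.547e-01]
[ 2.01857537e+01  1.01360385e+01 -1.60941239e+01 -2.91561883e-03
 -6.39225035e+01 -6.52627206e+01]
```

View pics/side1.png

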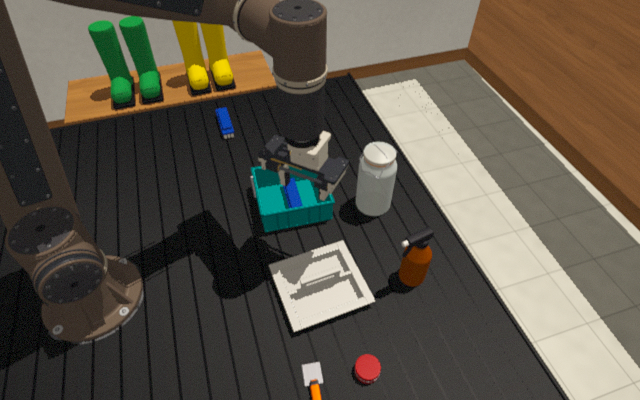

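Emit:
{"fn": "apply_moves", "kwargs": {
  "moves": [
    [0.56, -0.52, 0.05, 0, 0, 0.455],
    [0.56, -0.52, 0.05, 0, 0, 0.455],
    [0.56, -0.52, 0.05, 0, 0, 0.455],
    [0.56, -0.52, 0.05, 0, 0, 0.455],
    [0.56, -0.52, 0.05, 0, 0, 0.455],
    [0.56, -0.52, 0.05, 0, 0, 0.455]
  ]
}}

```text
time_s: 9.35
tcp_pos: [0.5497, -0.1521, 0.1981]
eef_rot: [-180.0, -0.2, -175.5]
contact_force: [0.3, 0.0, 0.4]
gripper_width: 0.0876
```

```bash
python3 - <<'E'
from fit import *
n="wrist"
s,Rm=grip();ci=imaging.camera_info(n)
p,d=imaging.capture(n);cv2.imwrite("pics/wrist3.png",p)
W=cloud(d,ci);x,y,z=np.moveaxis(W,-1,0)
t=np.hypot(x-.549,y+.153)<.16
q=W[t&(z>.024)&(z<.032)];print("tray",rect(q))
q=W[t&(z>.055)&(z<.07)];print("bar",rect(q),len(q),np.median(q[:,2]))
print(to_move([.549,-.153,.06],[180,0,-176]))
E
```

```text
tray (array([ 541.3, -152.7]), array([202. , 196.5]), 3.92)
bar (array([ 544.8, -152.6]), array([102.5,  14. ]), 3.74) 1194 0.06454063966865792
[ 2.300e-03 -4.100e-03  6.911e-01 -4.000e-04 -1.600e-03  4.800e-03]
```

View pics/wrist3.png

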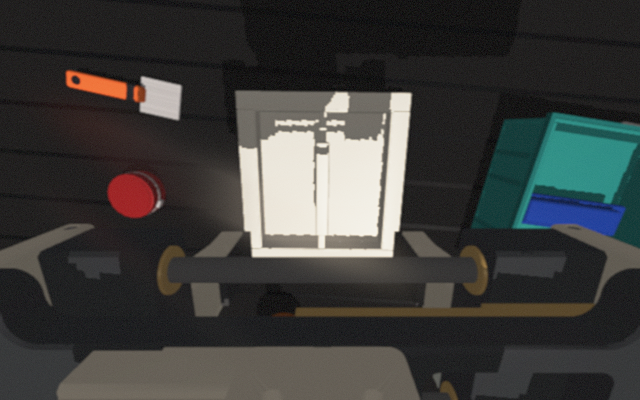

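Emit:
{"fn": "apply_moves", "kwargs": {
  "moves": [
    [0.008, -0.005, 0.3, -0.0004, -0.0016, 0.007],
    [0.008, -0.005, 0.55, -0.0004, -0.0016, 0.007],
    [0.008, -0.005, 0.75, -0.0004, -0.0016, 0.007],
    [0.008, -0.005, 0.795, -0.0004, -0.0016, 0.007],
    [0.008, -0.005, 0.795, -0.0004, -0.0016, 0.007],
    [0.008, -0.005, 0.795, -0.0004, -0.0016, 0.007]
  ]
}}

```text
time_s: 10.15
tcp_pos: [0.5493, -0.1532, 0.0411]
eef_rot: [-180.0, 0.2, -176.1]
contact_force: [0.8, -0.4, -0.1]
gripper_width: 0.0878
```

Emit:
{"fn": "apply_moves", "kwargs": {
  "moves": [
    [0, 0, 0, 0, 0, 0],
    [0, 0, 0, 0, 0, 0],
    [0, 0, 0, 0, 0, 0],
    [0, 0, 0, 0, 0, 0],
    [0, 0, 0, 0, 0, 0],
    [0, 0, 0, 0, 0, 0],
    [0, 0, 0, 0, 0, 0]
  ],
  "hand": 1,
  "grip_force": 45
}}

```text
time_s: 11.02
tcp_pos: [0.5492, -0.1532, 0.041]
eef_rot: [-180.0, 0.2, -176.1]
contact_force: [0.4, 0.4, -0.1]
gripper_width: 0.0234
```

Emit:
{"fn": "apply_moves", "kwargs": {
  "moves": [
    [0, 0, 0, 0, 0, 0],
    [0, 0, 0, 0, 0, 0],
    [0, 0, 0, 0, 0, 0]
  ]
}}

```text
time_s: 11.4
tcp_pos: [0.5493, -0.1531, 0.041]
eef_rot: [-180.0, 0.2, -176.1]
contact_force: [0.8, 0.8, -0.2]
gripper_width: 0.0134
```

Emit:
{"fn": "apply_moves", "kwargs": {
  "moves": [
    [0, 0, -0.05, 0, 0, 0],
    [0, 0, -0.15, 0, 0, 0],
    [0, 0, -0.35, 0, 0, 0],
    [0, 0, -0.55, 0, 0, 0],
    [0, 0, -0.55, 0, 0, 0]
  ]
}}

```text
time_s: 12.02
tcp_pos: [0.551, -0.1533, 0.155]
eef_rot: [-179.9, 0.5, -176.1]
contact_force: [-0.5, 0.5, -1.7]
gripper_width: 0.0134
```

```bash
python3 - <<'E'
from fit import *
for n in ("side","scene"):
    p,d=imaging.capture(n);cv2.imwrite(f"pics/{n}2.png",p);np.save(f"pics/{n}2.npy",d)
s,Rm=grip();print(s['tcp_pos'],s['eef_rot'],s['gripper_width'])
E
```

```text
[ 0.54859448 -0.15300209  0.15125939] [ 179.98622333    0.19853322 -176.15574897] 0.013802869857854491
```

View pics/side2.png

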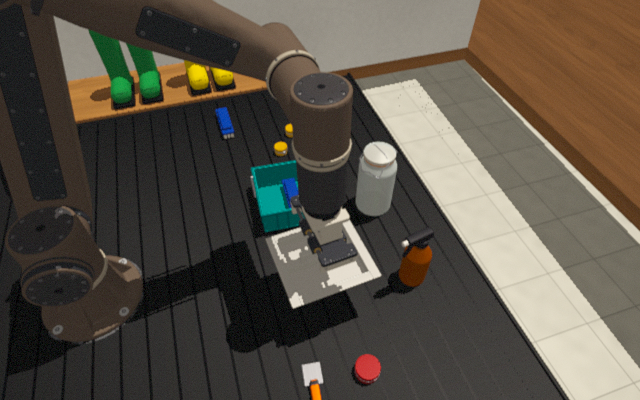

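View pics/scene2.png

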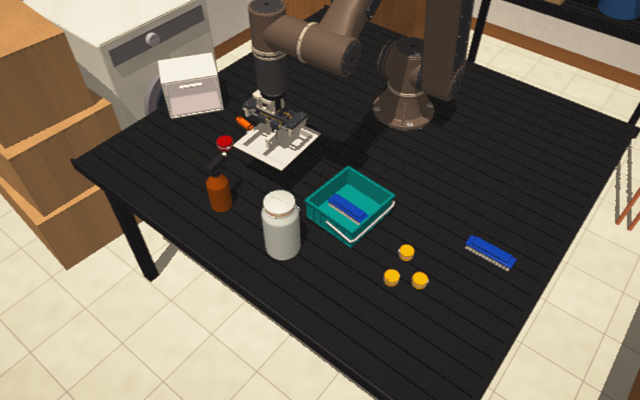

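```bash
python3 - <<'E'
from fit import *
for n in("side","scene"):
    P,C=get(2,(n,)); x,y,z=P.T; H,S,V=C.T.astype(int)
    q=P[(np.hypot(x-.549,y+.153)<.16)&(z>.12)&(z<.15)&(V>110)&(S<60)]
    for _ in range(4):
        A=np.c_[q[:,:2],np.ones(len(q))];c=np.linalg.lstsq(A,q[:,2],rcond=None)[0];e=abs(A@c-q[:,2]);q=q[e<max(.002,1.5*np.median(e))]
    print(n,len(q),np.degrees(c[:2]),c@[.549,-.153,1],rect(q))
    # caddy now
    t=(H>80)&(H<98)&(S>100)&(np.hypot(x-.56,y-.15)<.2); print("rim",rect(P[t&(z>.075)]))
    b=(H>105)&(H<130)&(S>120)&(np.hypot(x-.56,y-.15)<.1); print("brush",np.nanpercentile(z[b],[50,95]),rect(P[b&(z>.036)]))
print(to_move([.554,0,.175],[180,0,-180]))
E
```

```text
side 1525 [ 0.46223673 -0.43488028] 0.14161332333233834 (array([ 551.8, -153.8]), array([210.3, 197.9]), 3.66)
rim (array([524.9, 152.5]), array([196.9, 133.8]), 85.65)
brush [0.04106279 0.0450999 ] (array([563.4, 165.2]), array([83.8, 31. ]), 85.24)
scene 447 [1.04321256 0.7599774 ] 0.13798373769458663 (array([ 548.8, -153.5]), array([214.9, 200.1]), 3.12)
rim (array([560.3, 150.2]), array([195.4, 210.6]), 85.51)
brush [0.0382978  0.04508976] (array([564.7, 150. ]), array([117.9,  34.4]), 86.13)
[-7.870e-02  7.615e-01 -1.182e-01  2.000e-04  2.200e-03  4.270e-02]
```

Emit:
{"fn": "apply_moves", "kwargs": {
  "moves": [
    [-0.02, 0.15, -0.1, 0, 0.002, 0.01],
    [-0.04, 0.35, -0.12, 0, 0.002, 0.02],
    [-0.06, 0.55, -0.12, 0, 0.002, 0.03],
    [-0.08, 0.76, -0.12, 0, 0.002, 0.043],
    [-0.09, 0.95, -0.12, 0, 0.002, 0.06],
    [-0.09, 0.98, -0.12, 0, 0.002, 0.085],
    [-0.09, 0.98, -0.12, 0, 0.002, 0.085]
  ]
}}

```text
time_s: 13.0
tcp_pos: [0.5524, 0.0441, 0.1739]
eef_rot: [-180.0, -0.1, 176.3]
contact_force: [-0.2, -0.2, -2.1]
gripper_width: 0.0135
```

```bash
python3 - <<'E'
from h import *
print(to_move([.559,.1503,.175],[180,0,-183.9]))
E
```

```text
[ 1.600e-03  5.318e-01 -5.600e-03 -4.000e-04 -1.500e-03  1.900e-03]
```

Emit:
{"fn": "apply_moves", "kwargs": {
  "moves": [
    [0, 0.2, 0, 0, -0.001, 0.002],
    [0, 0.4, 0, 0, -0.001, 0.002],
    [0, 0.53, 0, 0, -0.001, 0.002],
    [0, 0.53, 0, 0, -0.001, 0.002],
    [0, 0.53, 0, 0, -0.001, 0.002]
  ]
}}

```text
time_s: 13.62
tcp_pos: [0.5589, 0.1489, 0.1732]
eef_rot: [-179.9, -0.1, 176.1]
contact_force: [0.5, 0.4, -2.4]
gripper_width: 0.0137
```

```bash
python3 - <<'E'
from fit import *
for n in ("side","scene"):
    p,d=imaging.capture(n);cv2.imwrite(f"pics/{n}3.png",p);np.save(f"pics/{n}3.npy",d)
for n in("side","scene"):
    P,C=get(3,(n,)); x,y,z=P.T; H,S,V=C.T.astype(int)
    q=P[(np.hypot(x-.56,y-.15)<.16)&(z>.15)&(z<.175)&(V>90)&(S<60)]
    for _ in range(4):
        A=np.c_[q[:,:2],np.ones(len(q))];c=np.linalg.lstsq(A,q[:,2],rcond=None)[0];e=abs(A@c-q[:,2]);q=q[e<max(.002,1.5*np.median(e))]
    print(n,len(q),np.degrees(c[:2]),c@[.56,.15,1],rect(q))
print(to_move([.559,.1503,.175],[180,0,-183.9]))
E
```

```text
side 1050 [-0.25578281 -0.23739213] 0.16029722219208803 (array([559.4, 148.6]), array([200.2, 210.2]), 86.02)
scene 655 [-0.03242919  0.09737179] 0.15975314022251963 (array([558. , 149.7]), array([198.6, 211.4]), 85.48)
[ 0.0012  0.0077 -0.007  -0.0007 -0.0009 -0.0006]
```

View pics/side3.png

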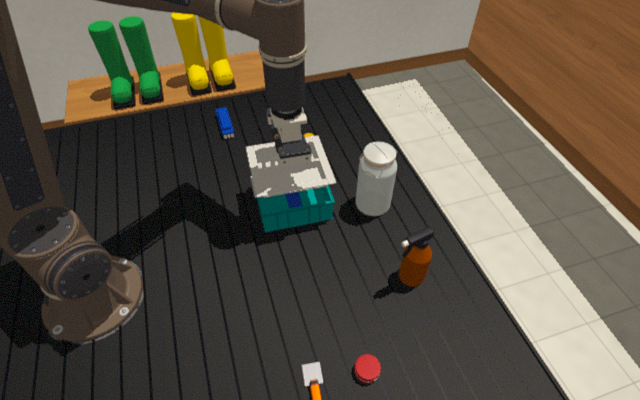

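Emit:
{"fn": "apply_moves", "kwargs": {
  "moves": [
    [-0.005, 0.006, 0.1, 0, -0.001, 0],
    [-0.005, 0.006, 0.2, 0, -0.001, 0],
    [-0.005, 0.006, 0.28, 0, -0.001, 0],
    [-0.005, 0.006, 0.34, 0, -0.001, 0],
    [-0.005, 0.006, 0.37, 0, -0.001, 0],
    [-0.005, 0.006, 0.37, 0, -0.001, 0]
  ]
}}

```text
time_s: 14.48
tcp_pos: [0.5601, 0.1497, 0.0994]
eef_rot: [-179.9, -0.0, 176.0]
contact_force: [-0.0, 0.1, -1.5]
gripper_width: 0.0137
```

Emit:
{"fn": "apply_moves", "kwargs": {
  "moves": [
    [0, 0, 0.005, 0, 0, 0],
    [0, 0, 0.01, 0, 0, 0],
    [0, 0, 0.013, 0, 0, 0],
    [0, 0, 0.013, 0, 0, 0]
  ]
}}

```text
time_s: 14.98
tcp_pos: [0.5601, 0.1498, 0.0969]
eef_rot: [-179.9, 0.0, 176.0]
contact_force: [-0.0, 0.3, -1.9]
gripper_width: 0.0141
```

Emit:
{"fn": "apply_moves", "kwargs": {
  "moves": [
    [0, 0, 0.005, 0, 0, 0],
    [0, 0, 0.008, 0, 0, 0],
    [0, 0, 0.008, 0, 0, 0]
  ]
}}

```text
time_s: 15.35
tcp_pos: [0.5601, 0.1498, 0.0953]
eef_rot: [-179.9, 0.0, 176.1]
contact_force: [-0.7, 0.2, -2.3]
gripper_width: 0.0137
```

Emit:
{"fn": "apply_moves", "kwargs": {
  "moves": [
    [0, 0, 0.004, 0, 0, 0],
    [0, 0, 0.006, 0, 0, 0],
    [0, 0, 0.006, 0, 0, 0]
  ]
}}

```text
time_s: 15.72
tcp_pos: [0.5602, 0.1498, 0.0949]
eef_rot: [-179.9, 0.0, 176.1]
contact_force: [-3.1, -0.2, 5.7]
gripper_width: 0.0137
```

Contact. Release and rise.

Emit:
{"fn": "apply_moves", "kwargs": {
  "moves": [
    [0, 0, 0, 0, 0, 0],
    [0, 0, 0, 0, 0, 0],
    [0, 0, 0, 0, 0, 0],
    [0, 0, 0, 0, 0, 0],
    [0, 0, 0, 0, 0, 0]
  ],
  "hand": -0.3
}}

```text
time_s: 16.35
tcp_pos: [0.5602, 0.1498, 0.0949]
eef_rot: [-179.9, 0.0, 176.1]
contact_force: [0.5, -1.0, -0.0]
gripper_width: 0.0554
```

Emit:
{"fn": "apply_moves", "kwargs": {
  "moves": [
    [0, 0, -0.1, 0, 0, 0],
    [0, 0, -0.3, 0, 0, 0],
    [0, 0, -0.6, 0, 0, 0],
    [0, -0.3, -0.65, 0, 0, 0],
    [0, -0.6, -0.65, 0, 0, 0],
    [0, -0.95, -0.65, 0, 0, 0],
    [0, -0.95, -0.65, 0, 0, 0]
  ],
  "hand": -1
}}

```text
time_s: 17.23
tcp_pos: [0.5463, -0.0428, 0.2253]
eef_rot: [-179.9, 0.0, 175.9]
contact_force: [0.3, 0.4, 0.4]
gripper_width: 0.0879
```

```bash
python3 - <<'E'
from fit import *
for n in ("side","scene"):
    p,d=imaging.capture(n);cv2.imwrite(f"pics/{n}4.png",p);np.save(f"pics/{n}4.npy",d)
for n in("side","scene"):
    P,C=get(4,(n,)); x,y,z=P.T; H,S,V=C.T.astype(int)
    q=P[(np.hypot(x-.56,y-.15)<.16)&(z>.072)&(z<.095)&(V>90)&(S<60)]
    for _ in range(4):
        A=np.c_[q[:,:2],np.ones(len(q))];c=np.linalg.lstsq(A,q[:,2],rcond=None)[0];e=abs(A@c-q[:,2]);q=q[e<max(.002,1.5*np.median(e))]
    print(n,len(q),np.degrees(c[:2]),c@[.56,.15,1],rect(q))
    q=P[(np.hypot(x-.56,y-.15)<.09)&(z>.112)&(z<.125)]; print(rect(q))
print(to_move([.583,-.385,.175],[180,0,-180]))
E
```

```text
side 633 [-0.0563821   0.13726737] 0.08187060356584236 (array([561. , 149.5]), array([198.1, 210.3]), 86.01)
(array([539.9, 149.7]), array([61. , 17.1]), 0.14)
scene 836 [0.09112631 0.10090083] 0.08133550934899669 (array([559.5, 149.8]), array([197.1, 213.4]), 85.81)
(array([561.6, 150.3]), array([ 18. , 106.7]), 84.51)
[-3.0160e-01 -1.7042e+00  2.5290e-01 -7.0000e-04  3.0000e-04 -4.5100e-02]
```

View pics/side4.png

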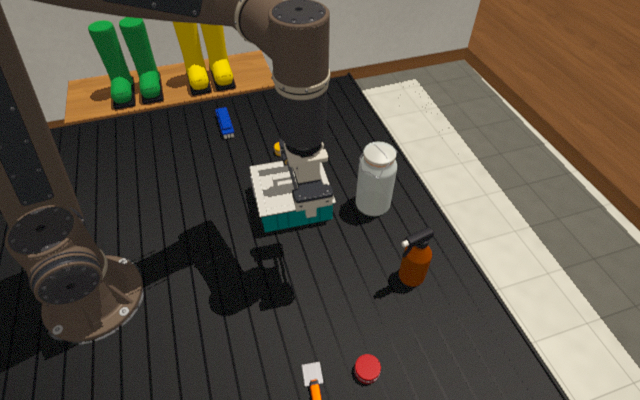

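```bash
python3 - <<'E'
from fit import *
for n in("side","scene"):
    P,C=get(4,(n,)); x,y,z=P.T
    q=P[(x>.62)&(x<.85)&(y<-.1)&(y>-.4)&(z>.03)]; print(n,q.min(0),q.max(0),[ (np.round(a,2),q[(q[:,2]>a)&(q[:,2]<a+.03)].min(0).round(3),q[(q[:,2]>a)&(q[:,2]<a+.03)].max(0).round(3)) for a in (.04,.08,.12,.15)])
E
```

```text
side [ 0.72967178 -0.22801757  0.0300264 ] [ 0.81910369 -0.16941878  0.19000532] [(np.float64(0.04), array([ 0.753, -0.228,  0.04 ]), array([ 0.814, -0.176,  0.07 ])), (np.float64(0.08), array([ 0.753, -0.227,  0.08 ]), array([ 0.819, -0.169,  0.11 ])), (np.float64(0.12), array([ 0.737, -0.22 ,  0.12 ]), array([ 0.808, -0.19 ,  0.15 ])), (np.float64(0.15), array([ 0.73 , -0.211,  0.15 ]), array([ 0.809, -0.192,  0.18 ]))]
scene [ 0.72783449 -0.22418528  0.03042232] [ 0.82158605 -0.15533948  0.19106448] [(np.float64(0.04), array([ 0.756, -0.213,  0.04 ]), array([ 0.822, -0.156,  0.07 ])), (np.float64(0.08), array([ 0.756, -0.224,  0.08 ]), array([ 0.821, -0.155,  0.11 ])), (np.float64(0.12), array([ 0.74 , -0.213,  0.12 ]), array([ 0.811, -0.164,  0.149])), (np.float64(0.15), array([ 0.728, -0.203,  0.151]), array([ 0.81 , -0.174,  0.18 ]))]
```

Emit:
{"fn": "apply_moves", "kwargs": {
  "moves": [
    [-0.1, -0.3, 0, 0, 0, -0.11],
    [-0.15, -0.6, 0, 0, 0, -0.23],
    [-0.2, -0.95, 0, 0, 0, -0.35],
    [-0.2, -0.95, 0, 0, 0, -0.47],
    [-0.2, -0.95, 0, 0, 0, -0.6],
    [-0.2, -0.95, 0, 0, 0, -0.72],
    [-0.2, -0.95, 0, 0, 0, -0.84],
    [-0.2, -0.95, 0, 0, 0, -0.96],
    [-0.2, -0.95, 0, 0, 0, -0.99]
  ]
}}

```text
time_s: 18.45
tcp_pos: [0.5743, -0.2315, 0.2251]
eef_rot: [-180.0, -0.1, -94.6]
contact_force: [-0.2, 0.7, -0.6]
gripper_width: 0.0877
```

```bash
python3 - <<'E'
from fit import *
n="wrist"
s,Rm=grip();ci=imaging.camera_info(n)
p,d=imaging.capture(n);cv2.imwrite("pics/wrist5.png",p)
W=cloud(d,ci);x,y,z=np.moveaxis(W,-1,0)
H=cv2.cvtColor(p,cv2.COLOR_BGR2HSV).astype(int)
q=W[(np.hypot(x-.583,y+.386)<.05)&(z>.022)&(z<.035)];c,rad=cv2.minEnclosingCircle((q[:,:2]*1000).astype(np.float32));print("red",c,rad,np.median(q[:,2]))
o=W[(H[...,0]>5)&(H[...,0]<16)&(H[...,1]>150)&(H[...,2]>80)&(x<.53)&(z>.012)&(y<-.3)];print("handle",rect(o),len(o))
o=W[(z>.012)&(z<.025)&(x<.53)&(x>.4)&(y<-.3)];print("handle2",rect(o),len(o))
o=W[(z>.0025)&(z<.0055)&(np.hypot(x-.466,y+.345)<.04)&(H[...,2]>120)&(H[...,1]<60)];print("blade",rect(o),len(o))
print(to_move([.583,-.3865,.15],[180,0,-94]))
E
```

```text
red (579.0481567382812, -385.5336608886719) 28.085535049438477 0.02911931775435933
handle (array([ 450.2, -398.5]), array([61.5, 16.5]), 61.79) 35
handle2 (array([ 455. , -401.7]), array([63.2, 18.7]), 81.61) 1005
blade (array([ 460.8, -353.4]), array([46.9, 42. ]), 82.7) 981
[ 7.691e-01 -1.025e-01  3.765e-01 -2.000e-04 -7.000e-04 -3.900e-03]
```

View pics/wrist5.png

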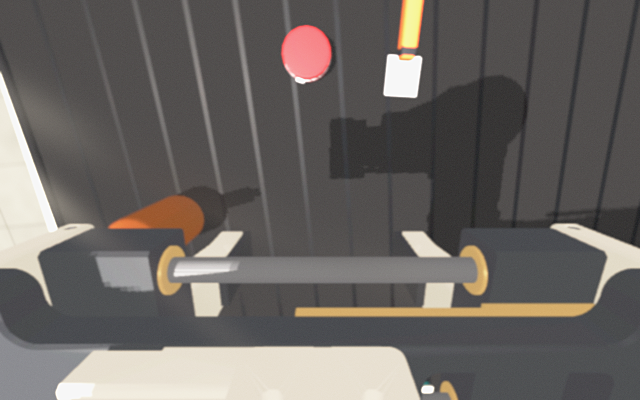

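Emit:
{"fn": "apply_moves", "kwargs": {
  "moves": [
    [0.3, -0.04, 0.1, 0, 0, -0.003],
    [0.6, -0.08, 0.2, 0, 0, -0.003],
    [0.768, -0.098, 0.4, 0, 0, -0.003],
    [0.768, -0.098, 0.5, 0, 0, -0.003],
    [0.768, -0.098, 0.5, 0, 0, -0.003]
  ]
}}

```text
time_s: 19.12
tcp_pos: [0.5816, -0.3852, 0.1227]
eef_rot: [179.8, 0.0, -94.1]
contact_force: [0.3, 0.1, 0.8]
gripper_width: 0.0875
```

```bash
python3 - <<'E'
from fit import *
print(to_move([.582,-.3862,.0085],[180,0,-94]))
E
```

```text
[ 5.00e-03 -4.70e-03  5.71e-01  2.50e-03  2.00e-04 -1.70e-03]
```

Emit:
{"fn": "apply_moves", "kwargs": {
  "moves": [
    [0.005, -0.004, 0.25, 0.002, 0, 0],
    [0.005, -0.004, 0.45, 0.002, 0, 0],
    [0.005, -0.004, 0.55, 0.002, 0, 0],
    [0.005, -0.004, 0.571, 0.002, 0, 0],
    [0.005, -0.004, 0.571, 0.002, 0, 0]
  ]
}}

```text
time_s: 19.75
tcp_pos: [0.5832, -0.3864, 0.0101]
eef_rot: [-179.9, -0.0, -94.1]
contact_force: [-0.6, 0.1, 1.0]
gripper_width: 0.0876
```

Emit:
{"fn": "apply_moves", "kwargs": {
  "moves": [
    [0, 0, 0, 0, 0, 0],
    [0, 0, 0, 0, 0, 0],
    [0, 0, 0, 0, 0, 0],
    [0, 0, 0, 0, 0, 0],
    [0, 0, 0, 0, 0, 0],
    [0, 0, 0, 0, 0, 0]
  ],
  "hand": 1,
  "grip_force": 25
}}

```text
time_s: 20.5
tcp_pos: [0.5828, -0.3864, 0.0104]
eef_rot: [-180.0, -0.0, -94.1]
contact_force: [-3.5, 2.0, 5.2]
gripper_width: 0.0554
```

Emit:
{"fn": "apply_moves", "kwargs": {
  "moves": [
    [0, 0, -0.1, 0, 0, 0],
    [0, 0, -0.3, 0, 0, 0],
    [0, 0, -0.6, 0, 0, 0],
    [0, 0, -0.9, 0, 0, 0],
    [-0.3, 0, -0.95, 0, 0, 0],
    [-0.6, 0, -0.95, 0, 0, 0],
    [-0.9, 0, -0.95, 0, 0, 0],
    [-0.99, 0, -0.95, 0, 0, 0],
    [-0.99, 0, -0.95, 0, 0, 0]
  ]
}}

```text
time_s: 21.62
tcp_pos: [0.5975, -0.1876, 0.2015]
eef_rot: [-179.9, -0.0, -94.0]
contact_force: [-0.7, -0.3, -1.7]
gripper_width: 0.0553
```

```bash
python3 - <<'E'
from fit import *
s=status.get_state();c=np.array([560.2,149.7]);a=np.radians(-4.0)
for sy in(41,-41): print(sy,c+sy*np.array([-np.sin(a),np.cos(a)]))
print(s['tcp_pos'])
n="wrist"
s,Rm=grip();ci=imaging.camera_info(n)
p,d=imaging.capture(n);cv2.imwrite("pics/wrist6.png",p)
W=cloud(d,ci)
H=cv2.cvtColor(p,cv2.COLOR_BGR2HSV).astype(int)
b=((H[...,0]<6)|(H[...,0]>172))&(H[...,1]>140)
Q=Rm.inv().apply(W[b]-s['tcp_pos']);Q=Q[np.isfinite(Q).all(1)&(np.linalg.norm(Q,axis=1)<.06)]
print(len(Q),Q.min(0),Q.max(0),np.median(Q,0))
E
```

```text
41 [563.06001542 190.60012606]
-41 [557.33998458 108.79987394]
[ 0.59747416 -0.18756782  0.20146589]
4719 [-0.0282968  -0.0263207  -0.02125159] [0.02737012 0.0287237  0.0088879 ] [ 0.01032712  0.00105045 -0.01848862]
```

View pics/wrist6.png

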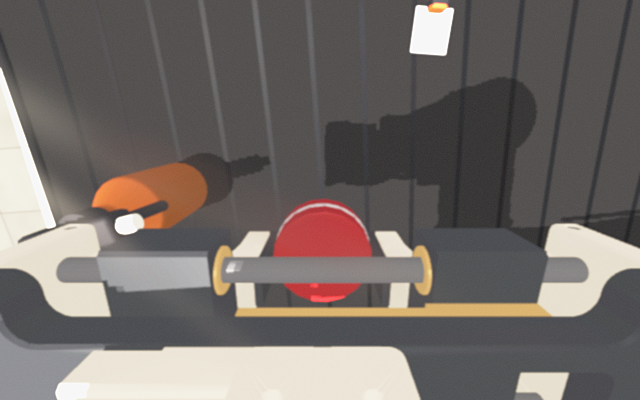

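```bash
python3 - <<'E'
from fit import *
print(to_move([.580,.010,.20],[180,0,-94]))
print(to_move([.563,.1906,.20],[180,0,-94]))
E
```

```text
[-9.844e-01  1.563e-01  4.900e-03 -1.300e-03 -4.000e-04 -5.000e-04]
[-1.8791e+00  3.0480e-01  4.0000e-03 -1.3000e-03 -4.0000e-04 -5.0000e-04]
```

Emit:
{"fn": "apply_moves", "kwargs": {
  "moves": [
    [-0.3, 0.02, 0, 0, 0, 0],
    [-0.6, 0.06, 0, 0, 0, 0],
    [-0.9, 0.1, 0, 0, 0, 0],
    [-0.98, 0.15, 0, 0, 0, 0],
    [-0.98, 0.15, 0, 0, 0, 0]
  ]
}}

```text
time_s: 22.3
tcp_pos: [0.5811, 0.0089, 0.2012]
eef_rot: [-179.9, -0.0, -94.0]
contact_force: [-0.2, -0.4, -0.5]
gripper_width: 0.0552
```

```bash
python3 - <<'E'
from fit import *
print(to_move([.563,.1906,.20],[180,0,-94]))
E
```

```text
[-8.998e-01  1.535e-01  5.200e-03 -1.400e-03 -5.000e-04 -0.000e+00]
```

Emit:
{"fn": "apply_moves", "kwargs": {
  "moves": [
    [-0.3, 0.05, 0, -0.001, 0, 0],
    [-0.6, 0.1, 0, -0.001, 0, 0],
    [-0.85, 0.15, 0, -0.001, 0, 0],
    [-0.9, 0.153, 0.1, -0.001, 0, 0],
    [-0.9, 0.153, 0.3, -0.001, 0, 0],
    [-0.9, 0.153, 0.4, -0.001, 0, 0],
    [-0.9, 0.153, 0.4, -0.001, 0, 0],
    [-0.9, 0.153, 0.4, -0.001, 0, 0]
  ]
}}

```text
time_s: 23.3
tcp_pos: [0.5645, 0.1898, 0.122]
eef_rot: [-179.9, -0.0, -94.1]
contact_force: [-0.0, -0.5, -1.1]
gripper_width: 0.055
```

```bash
python3 - <<'E'
from fit import *
print(to_move([.563,.1908,.069],[180,0,-94]))
n="wrist"
p,d=imaging.capture(n);cv2.imwrite("pics/wrist7.png",p)
p,d=imaging.capture("scene");cv2.imwrite("pics/scene7.png",p)
E
```

```text
[-4.500e-03  8.100e-03  2.652e-01 -1.100e-03 -2.000e-04 -8.000e-04]
```

View pics/scene7.png

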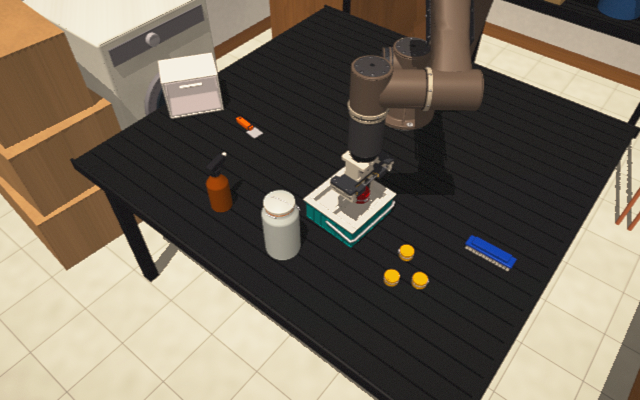

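View pics/wrist7.png

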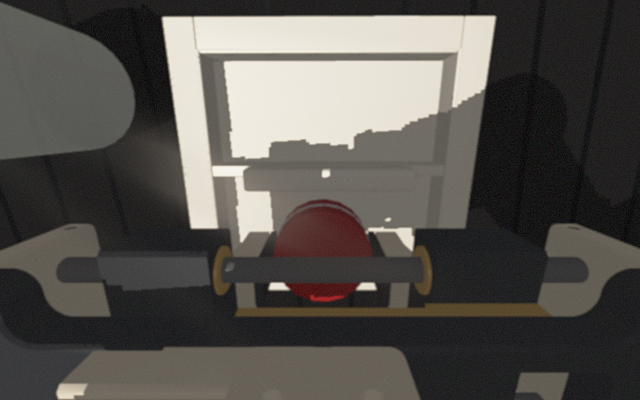

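Emit:
{"fn": "apply_moves", "kwargs": {
  "moves": [
    [-0.004, 0.008, 0.1, -0.001, 0, 0],
    [-0.004, 0.008, 0.18, -0.001, 0, 0],
    [-0.004, 0.008, 0.23, -0.001, 0, 0],
    [-0.004, 0.008, 0.255, -0.001, 0, 0],
    [-0.004, 0.008, 0.263, -0.001, 0, 0],
    [-0.004, 0.008, 0.263, -0.001, 0, 0]
  ]
}}

```text
time_s: 24.15
tcp_pos: [0.5631, 0.1914, 0.07]
eef_rot: [-179.9, 0.0, -94.0]
contact_force: [0.2, 0.1, 0.0]
gripper_width: 0.0554
```

Emit:
{"fn": "apply_moves", "kwargs": {
  "moves": [
    [0, 0, 0.005, 0, 0, 0],
    [0, 0, 0.01, 0, 0, 0],
    [0, 0, 0.01, 0, 0, 0]
  ]
}}

```text
time_s: 24.52
tcp_pos: [0.5631, 0.1914, 0.068]
eef_rot: [-179.9, 0.0, -94.0]
contact_force: [0.1, 0.2, -0.2]
gripper_width: 0.0553
```

Emit:
{"fn": "apply_moves", "kwargs": {
  "moves": [
    [0, 0, 0.003, 0, 0, 0],
    [0, 0, 0.006, 0, 0, 0],
    [0, 0, 0.006, 0, 0, 0]
  ]
}}

```text
time_s: 24.9
tcp_pos: [0.5631, 0.1915, 0.0674]
eef_rot: [-179.9, 0.0, -94.0]
contact_force: [-2.0, -0.5, 5.1]
gripper_width: 0.0556
```

Contact; release and rise, then look.

Emit:
{"fn": "apply_moves", "kwargs": {
  "moves": [
    [0, 0, 0, 0, 0, 0],
    [0, 0, 0, 0, 0, 0],
    [0, 0, 0, 0, 0, 0],
    [0, 0, 0, 0, 0, 0]
  ],
  "hand": -0.6
}}

```text
time_s: 25.4
tcp_pos: [0.5631, 0.1914, 0.0672]
eef_rot: [-179.9, 0.0, -94.0]
contact_force: [-0.2, -0.1, -0.0]
gripper_width: 0.07
```

Emit:
{"fn": "apply_moves", "kwargs": {
  "moves": [
    [0, 0, -0.1, 0, 0, 0],
    [0, 0, -0.3, 0, 0, 0],
    [0, 0, -0.55, 0, 0, 0],
    [-0.3, 0, -0.6, 0, 0, 0],
    [-0.6, 0.03, -0.6, 0, 0, 0],
    [-0.75, 0.03, -0.6, 0, 0, 0],
    [-0.75, 0.03, -0.6, 0, 0, 0]
  ],
  "hand": -1
}}

```text
time_s: 26.28
tcp_pos: [0.5672, 0.3435, 0.1865]
eef_rot: [-180.0, 0.0, -93.9]
contact_force: [-0.2, 0.5, -0.2]
gripper_width: 0.0874
```

```bash
cat > red.py <<'E'
from fit import *
import sys
tag=sys.argv[1]
for n in("wrist","scene","side"):
    ci=imaging.camera_info(n)
    p,d=imaging.capture(n);cv2.imwrite(f"pics/{n}{tag}.png",p)
    W=cloud(d,ci);x,y,z=np.moveaxis(W,-1,0);H=cv2.cvtColor(p,cv2.COLOR_BGR2HSV).astype(int)
    b=((H[...,0]<8)|(H[...,0]>170))&(H[...,1]>100)&(np.hypot(x-.563,y-.191)<.05)
    zt=float(sys.argv[2])if len(sys.argv)>2 else .082
    q=W[b&(z>zt-.003)&(z<zt+.01)]
    if len(q)>5:
        c,rad=cv2.minEnclosingCircle((q[:,:2]*1000).astype(np.float32));print(n,"red",np.round(c,1),round(rad,1),np.median(q[:,2]),len(q))
    q=W[(np.hypot(x-.585,y-.378)<.035)&(z>.02)&(z<.032)]
    if len(q)>5:
        c,rad=cv2.minEnclosingCircle((q[:,:2]*1000).astype(np.float32));print(n,"gold",np.round(c,1),round(rad,1),np.median(q[:,2]),len(q))
E
python3 red.py 8; python3 -c "
from h import *
print(to_move([.585,.378,.15],[180,0,-94]))"
```

```text
wrist red [562.1 193. ] 27.5 0.08617805930118061 3458
wrist gold [581.5 379.5] 20.8 0.0268684635107983 889
scene red [564.9 191.6] 30.0 0.08510458488162809 209
scene gold [584.  380.7] 22.6 0.025199806892828747 131
side red [560.7 183.4] 36.7 0.08563350712431317 109
side gold [585.6 377.3] 23.7 0.026877899343232925 98
[-0.1919 -0.0749  0.1851 -0.0005  0.     -0.0004]
```

View pics/wrist8.png

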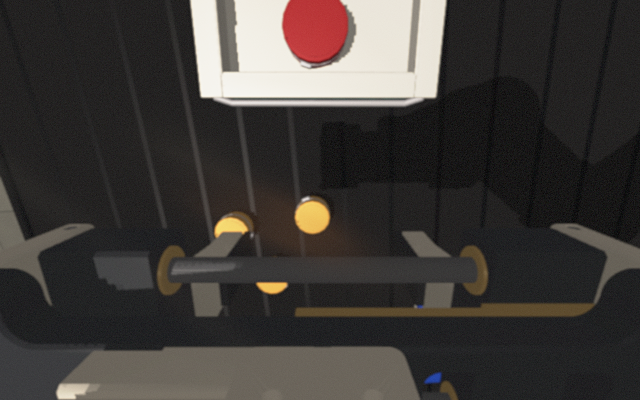

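Emit:
{"fn": "apply_moves", "kwargs": {
  "moves": [
    [-0.185, -0.071, 0.2, 0, 0, 0],
    [-0.185, -0.071, 0.4, 0, 0, 0],
    [-0.185, -0.071, 0.5, 0, 0, 0],
    [-0.185, -0.071, 0.5, 0, 0, 0]
  ],
  "hand": -0.7
}}

```text
time_s: 26.92
tcp_pos: [0.5836, 0.3748, 0.0853]
eef_rot: [179.9, -0.2, -94.1]
contact_force: [-0.2, 0.1, 0.1]
gripper_width: 0.0745
```

```bash
python3 -c "
from fit import *
print(to_move([.584,.379,.0075],[180,0,-94]))
n='wrist'
ci=imaging.camera_info(n)
p,d=imaging.capture(n);cv2.imwrite('pics/wrist9.png',p)
W=cloud(d,ci);x,y,z=np.moveaxis(W,-1,0)
q=W[(np.hypot(x-.585,y-.378)<.035)&(z>.02)&(z<.032)]
print(cv2.minEnclosingCircle((q[:,:2]*1000).astype(np.float32)))
"
```

```text
[-0.0224 -0.0013  0.3891  0.001  -0.0017 -0.0012]
((581.5773315429688, 379.70709228515625), 20.831356048583984)
```

View pics/wrist9.png

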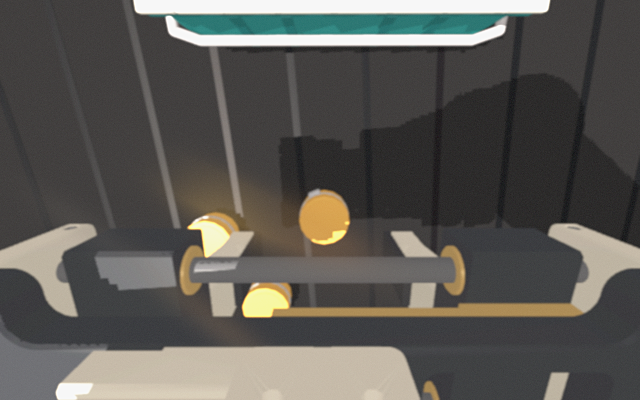

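Emit:
{"fn": "apply_moves", "kwargs": {
  "moves": [
    [-0.023, 0, 0.15, 0.001, -0.001, 0],
    [-0.023, 0, 0.3, 0.001, -0.001, 0],
    [-0.023, 0, 0.37, 0.001, -0.001, 0],
    [-0.023, 0, 0.386, 0.001, -0.001, 0],
    [-0.023, 0, 0.386, 0.001, -0.001, 0]
  ]
}}

```text
time_s: 27.6
tcp_pos: [0.5855, 0.3806, 0.0112]
eef_rot: [-179.8, 0.1, -94.1]
contact_force: [0.2, 0.6, 0.5]
gripper_width: 0.0749
```

Emit:
{"fn": "apply_moves", "kwargs": {
  "moves": [
    [0, 0, 0, 0, 0, 0],
    [0, 0, 0, 0, 0, 0],
    [0, 0, 0, 0, 0, 0],
    [0, 0, 0, 0, 0, 0],
    [0, 0, 0, 0, 0, 0],
    [0, 0, 0, 0, 0, 0]
  ],
  "hand": 1,
  "grip_force": 20
}}

```text
time_s: 28.35
tcp_pos: [0.5853, 0.3806, 0.0113]
eef_rot: [-179.8, 0.1, -94.1]
contact_force: [-1.4, 0.4, 2.9]
gripper_width: 0.0412
```

Emit:
{"fn": "apply_moves", "kwargs": {
  "moves": [
    [0, 0, -0.1, 0, 0, 0],
    [0, 0, -0.3, 0, 0, 0],
    [0, 0, -0.6, 0, 0, 0],
    [0, 0, -0.8, 0, 0, 0],
    [0, 0, -0.8, 0, 0, 0],
    [0, 0, -0.8, 0, 0, 0]
  ]
}}

```text
time_s: 29.1
tcp_pos: [0.5845, 0.3802, 0.1718]
eef_rot: [-179.8, 0.1, -94.1]
contact_force: [-0.2, -0.0, -0.7]
gripper_width: 0.0415
```

```bash
python3 - <<'E'
from fit import *
n="wrist"
s,Rm=grip();ci=imaging.camera_info(n)
p,d=imaging.capture(n);cv2.imwrite("pics/wrist10.png",p)
W=cloud(d,ci)
H=cv2.cvtColor(p,cv2.COLOR_BGR2HSV).astype(int)
b=(H[...,0]>12)&(H[...,0]<32)&(H[...,1]>120)
Q=Rm.inv().apply(W[b]-s['tcp_pos']);Q=Q[np.isfinite(Q).all(1)&(np.linalg.norm(Q,axis=1)<.04)]
print(len(Q),Q.min(0),Q.max(0),np.median(Q,0)); top=Q[Q[:,2]<np.percentile(Q[:,2],50)+.002];print(cv2.minEnclosingCircle((top[:,:2]*1000).astype(np.float32)))
print(to_move([.5733,.285,.165],[180,0,-94]),to_move([.5633,.1916,.165],[180,0,-94]))
E
```

```text
2640 [-0.01929966 -0.02006827 -0.01772752] [0.0221623  0.02174512 0.00993439] [ 0.0101447   0.00160082 -0.01541878]
((1.3426513671875, 1.074510931968689), 20.850555419921875)
[ 0.4771  0.021   0.0283 -0.0014  0.0007 -0.001 ] [ 9.465e-01  3.760e-02  2.770e-02 -1.400e-03  7.000e-04 -1.000e-03]
```

View pics/wrist10.png

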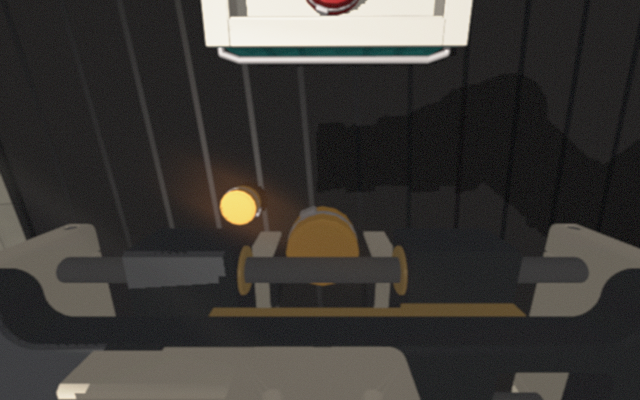

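Emit:
{"fn": "apply_moves", "kwargs": {
  "moves": [
    [0.3, 0.01, 0.02, 0, 0, 0],
    [0.6, 0.02, 0.02, 0, 0, 0],
    [0.85, 0.035, 0.02, 0, 0, 0],
    [0.939, 0.038, 0.02, -0.001, 0, 0],
    [0.939, 0.038, 0.15, -0.001, 0, 0],
    [0.939, 0.038, 0.25, -0.001, 0, 0],
    [0.939, 0.038, 0.27, -0.001, 0, 0],
    [0.939, 0.038, 0.27, -0.001, 0, 0]
  ]
}}

```text
time_s: 30.15
tcp_pos: [0.5635, 0.1934, 0.1163]
eef_rot: [-180.0, 0.0, -94.1]
contact_force: [0.0, 0.5, -1.0]
gripper_width: 0.0414
```

```bash
python3 - <<'E'
from fit import *
print(to_move([.5631,.1931,.0985],[180,0,-94]))
n="scene";p,d=imaging.capture(n);cv2.imwrite("pics/c11.png",cv2.resize(p[140:260,290:420],None,fx=5,fy=5,interpolation=cv2.INTER_CUBIC))
n="side";p,d=imaging.capture(n);cv2.imwrite("pics/d11.png",cv2.resize(p[120:240,230:350],None,fx=5,fy=5,interpolation=cv2.INTER_CUBIC))
E
```

```text
[ 0.0016  0.002   0.0889 -0.      0.0002 -0.0007]
```

View pics/c11.png

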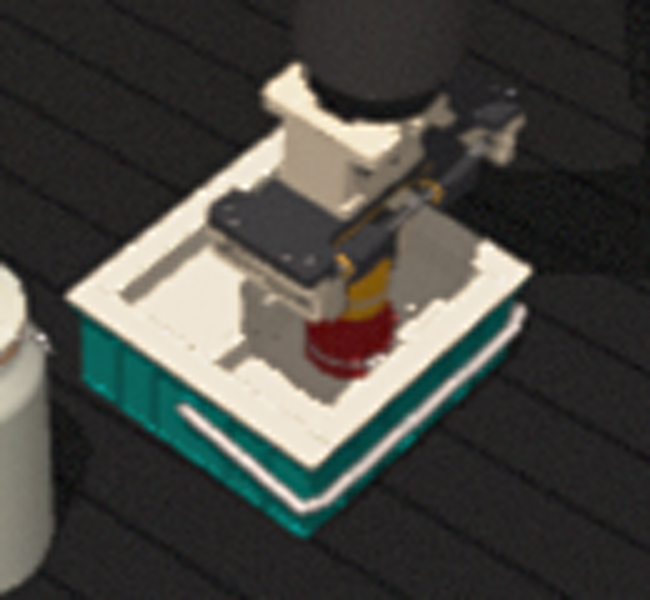

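Gold (≈365,285 in the crop) hangs above the red tin (≈350,335). Lower gently.

Emit:
{"fn": "apply_moves", "kwargs": {
  "moves": [
    [0.001, 0.002, 0.04, 0, 0, 0],
    [0.001, 0.002, 0.07, 0, 0, 0],
    [0.001, 0.002, 0.085, 0, 0, 0],
    [0.001, 0.002, 0.088, 0, 0, 0],
    [0.001, 0.002, 0.088, 0, 0, 0]
  ]
}}

```text
time_s: 30.88
tcp_pos: [0.5636, 0.1935, 0.0996]
eef_rot: [-179.9, 0.1, -94.1]
contact_force: [-0.2, -0.6, -0.6]
gripper_width: 0.0415
```

Emit:
{"fn": "apply_moves", "kwargs": {
  "moves": [
    [0, 0, 0.004, 0, 0, 0],
    [0, 0, 0.007, 0, 0, 0],
    [0, 0, 0.007, 0, 0, 0]
  ]
}}

```text
time_s: 31.25
tcp_pos: [0.5636, 0.1935, 0.0982]
eef_rot: [-179.9, 0.1, -94.1]
contact_force: [-0.7, -0.2, -0.5]
gripper_width: 0.0416
```

Emit:
{"fn": "apply_moves", "kwargs": {
  "moves": [
    [0, 0, 0.003, 0, 0, 0],
    [0, 0, 0.006, 0, 0, 0],
    [0, 0, 0.006, 0, 0, 0]
  ]
}}

```text
time_s: 31.62
tcp_pos: [0.5636, 0.1934, 0.0969]
eef_rot: [-179.9, 0.1, -94.1]
contact_force: [1.1, -0.4, -0.7]
gripper_width: 0.0412
```

Emit:
{"fn": "apply_moves", "kwargs": {
  "moves": [
    [0, 0, 0.003, 0, 0, 0],
    [0, 0, 0.005, 0, 0, 0],
    [0, 0, 0.005, 0, 0, 0]
  ]
}}

```text
time_s: 32.0
tcp_pos: [0.5636, 0.1935, 0.0963]
eef_rot: [-179.9, 0.1, -94.1]
contact_force: [-2.3, -0.6, 5.2]
gripper_width: 0.0413
```

Emit:
{"fn": "apply_moves", "kwargs": {
  "moves": [
    [0, 0, 0, 0, 0, 0],
    [0, 0, 0, 0, 0, 0],
    [0, 0, 0, 0, 0, 0],
    [0, 0, 0, 0, 0, 0]
  ],
  "hand": -0.5
}}

```text
time_s: 32.5
tcp_pos: [0.5636, 0.1935, 0.0962]
eef_rot: [-179.9, 0.1, -94.1]
contact_force: [0.3, -1.5, -1.1]
gripper_width: 0.0653
```

Emit:
{"fn": "apply_moves", "kwargs": {
  "moves": [
    [0, 0, -0.05, 0, 0, 0],
    [0, 0, -0.2, 0, 0, 0],
    [0, 0, -0.4, 0, 0, 0],
    [-0.2, 0, -0.5, 0, 0, 0],
    [-0.4, 0, -0.5, 0, 0, 0],
    [-0.5, 0, -0.5, 0, 0, 0],
    [-0.5, 0, -0.5, 0, 0, 0]
  ],
  "hand": -0.5
}}

```text
time_s: 33.38
tcp_pos: [0.5703, 0.294, 0.196]
eef_rot: [-179.9, 0.1, -94.0]
contact_force: [-0.4, -0.2, 0.0]
gripper_width: 0.066
```

```bash
cat > stack.py <<'E'
from fit import *
import sys
tag=sys.argv[1]
for n in("wrist","scene","side"):
    ci=imaging.camera_info(n)
    p,d=imaging.capture(n);cv2.imwrite(f"pics/{n}{tag}.png",p)
    W=cloud(d,ci);x,y,z=np.moveaxis(W,-1,0);H=cv2.cvtColor(p,cv2.COLOR_BGR2HSV).astype(int)
    nr=np.hypot(x-.563,y-.192)<.045
    g=nr&(H[...,0]>12)&(H[...,0]<32)&(H[...,1]>100)
    b=((H[...,0]<8)|(H[...,0]>170))&(H[...,1]>100)&nr
    for nm,m in(("gold",g&(z>.107)&(z<.118)),("red",b&(z>.08)&(z<.092))):
        q=W[m]
        if len(q)>5: c,rad=cv2.minEnclosingCircle((q[:,:2]*1000).astype(np.float32));print(n,nm,np.round(c,1),round(rad,1),np.median(q[:,2]).round(4),len(q),q[:,:2].min(0).round(4),q[:,:2].max(0).round(4))
E
python3 stack.py 12
```

```text
wrist gold [562.8 192.6] 20.8 0.1121 2116 [0.5424 0.1718] [0.5829 0.2133]
wrist red [561.9 192.3] 27.2 0.0857 629 [0.5356 0.1654] [0.5888 0.2189]
scene gold [565.3 192.2] 20.8 0.1112 110 [0.5445 0.1724] [0.586  0.2121]
scene red [569.  193.8] 27.8 0.0843 66 [0.5446 0.1662] [0.5951 0.2194]
side gold [565.9 190.9] 21.4 0.1119 125 [0.5461 0.1698] [0.5858 0.2123]
side red [565.1 178.2] 34.2 0.0857 17 [0.5406 0.1534] [0.5929 0.2071]
```

View pics/wrist12.png

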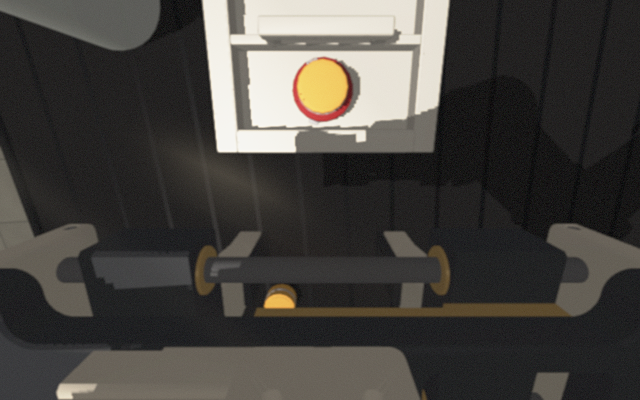

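```bash
python3 - <<'E'
from h import *
print(to_move([.53,.10,.20],[180,0,-94]))
print(to_move([.46,-.31,.20],[180,0,-97]))
E
```

```text
[ 9.731e-01  1.326e-01 -2.010e-02 -6.000e-04  5.000e-04 -9.000e-04]
[ 3.0428e+00  3.3590e-01 -2.1900e-02 -6.0000e-04  5.0000e-04  3.2500e-02]
```

Emit:
{"fn": "apply_moves", "kwargs": {
  "moves": [
    [0.97, -0.27, -0.02, 0, 0, 0],
    [0.97, -0.27, -0.02, 0, 0, 0],
    [0.97, -0.27, -0.02, 0, 0, 0],
    [0.97, -0.27, -0.02, 0, 0, 0],
    [0.97, -0.27, -0.02, 0, 0, 0]
  ]
}}

```text
time_s: 34.15
tcp_pos: [0.6103, 0.0931, 0.2002]
eef_rot: [-179.9, 0.1, -94.2]
contact_force: [-1.3, 0.8, 0.8]
gripper_width: 0.0656
```

Emit:
{"fn": "apply_moves", "kwargs": {
  "moves": [
    [0.99, -0.2, 0, 0, 0, 0],
    [0.99, -0.2, 0, 0, 0, 0],
    [0.99, -0.2, 0, 0, 0, 0],
    [0.99, -0.2, 0, 0, 0, 0],
    [0.99, -0.2, 0, 0, 0, 0]
  ]
}}

```text
time_s: 34.78
tcp_pos: [0.6356, -0.1074, 0.1998]
eef_rot: [-180.0, 0.1, -94.3]
contact_force: [0.5, -0.7, 0.3]
gripper_width: 0.0659
```

```bash
python3 - <<'E'
from h import *
print(to_move([.46,-.31,.18],[180,0,-97]))
E
```

```text
[ 1.076e+00  7.993e-01  9.720e-02 -4.000e-04  6.000e-04  2.990e-02]
```

Emit:
{"fn": "apply_moves", "kwargs": {
  "moves": [
    [0.3, 0.25, 0, 0, 0, 0.01],
    [0.6, 0.5, 0, 0, 0, 0.02],
    [0.85, 0.75, 0.05, 0, 0, 0.03],
    [0.99, 0.8, 0.097, 0, 0, 0.03],
    [0.99, 0.8, 0.097, 0, 0, 0.03],
    [0.99, 0.8, 0.097, 0, 0, 0.03]
  ]
}}

```text
time_s: 35.52
tcp_pos: [0.4616, -0.2921, 0.1803]
eef_rot: [-179.9, 0.1, -97.0]
contact_force: [0.9, 0.4, 0.7]
gripper_width: 0.0656
```

```bash
cat > scr.py <<'E'
from fit import *
n="wrist"
s,Rm=grip();ci=imaging.camera_info(n)
p,d=imaging.capture(n);cv2.imwrite("pics/wrist13.png",p)
W=cloud(d,ci);x,y,z=np.moveaxis(W,-1,0)
H=cv2.cvtColor(p,cv2.COLOR_BGR2HSV).astype(int)
nr=(np.hypot(x-.46,y+.39)<.1)
o=W[nr&(z>.014)&(z<.025)];print("handle top",rect(o),len(o),np.median(o[:,2]))
o=W[nr&(H[...,2]>120)&(H[...,1]<60)&(z<.007)&(z>.001)];print("blade",rect(o),len(o))
E
python3 scr.py
```

```text
handle top (array([ 453.6, -410.3]), array([79.5, 18. ]), 82.21) 1377 0.02053829945813601
blade (array([ 500. , -382.9]), array([111.9, 184.9]), 19.21) 2164
```

View pics/wrist13.png

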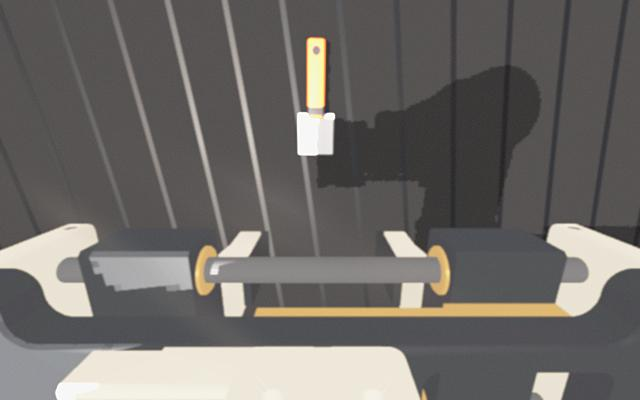

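```bash
python3 - <<'E'
from h import *
print(to_move([.458,-.3944,.10],[180,0,-97.8]))
E
```

```text
[ 0.5123 -0.0406  0.4017 -0.0009  0.0006  0.0096]
```

Emit:
{"fn": "apply_moves", "kwargs": {
  "moves": [
    [0.25, -0.02, 0.1, 0, 0, 0.009],
    [0.5, -0.04, 0.3, 0, 0, 0.009],
    [0.512, -0.04, 0.4, 0, 0, 0.009],
    [0.512, -0.04, 0.4, 0, 0, 0.009],
    [0.512, -0.04, 0.4, 0, 0, 0.009]
  ],
  "hand": -0.3
}}

```text
time_s: 36.2
tcp_pos: [0.4595, -0.3935, 0.1014]
eef_rot: [-179.9, 0.0, -97.6]
contact_force: [-0.0, -0.1, 0.8]
gripper_width: 0.057
```

```bash
python3 scr.py; python3 - <<'E'
from h import *
print(to_move([.458,-.3944,.006],[180,0,-97.8]))
E
```

```text
handle top (array([ 453.3, -410.5]), array([79.6, 17.9]), 81.26) 1717 0.0205005595841673
blade (array([ 481.6, -363.7]), array([ 85.1, 192.4]), 56.42) 2136
[ 4.70e-03  8.70e-03  4.79e-01 -2.10e-03  1.00e-04  1.90e-03]
```

View pics/wrist13.png

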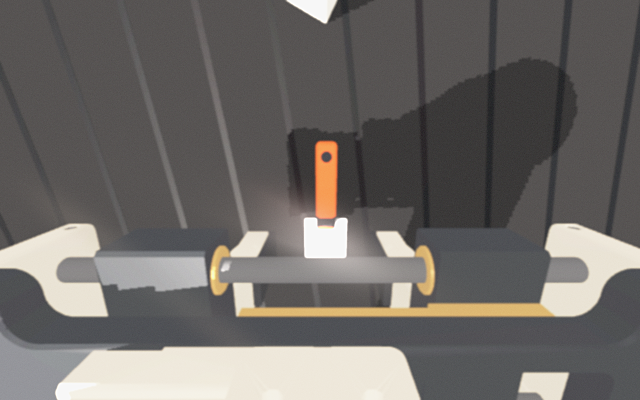

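Emit:
{"fn": "apply_moves", "kwargs": {
  "moves": [
    [0.004, 0.008, 0.2, -0.002, 0, 0.004],
    [0.004, 0.008, 0.38, -0.002, 0, 0.004],
    [0.004, 0.008, 0.45, -0.002, 0, 0.004],
    [0.004, 0.008, 0.474, -0.002, 0, 0.004],
    [0.004, 0.008, 0.474, -0.002, 0, 0.004]
  ]
}}

```text
time_s: 36.88
tcp_pos: [0.459, -0.3945, 0.0081]
eef_rot: [-179.9, -0.0, -98.0]
contact_force: [-0.8, -0.2, 0.6]
gripper_width: 0.0567
```

Emit:
{"fn": "apply_moves", "kwargs": {
  "moves": [
    [0, 0, 0, 0, 0, 0],
    [0, 0, 0, 0, 0, 0],
    [0, 0, 0, 0, 0, 0],
    [0, 0, 0, 0, 0, 0],
    [0, 0, 0, 0, 0, 0],
    [0, 0, 0, 0, 0, 0]
  ],
  "hand": 1,
  "grip_force": 25
}}

```text
time_s: 37.62
tcp_pos: [0.4588, -0.3944, 0.0082]
eef_rot: [-179.9, -0.0, -98.0]
contact_force: [-2.4, 0.8, 3.1]
gripper_width: 0.0184
```

Emit:
{"fn": "apply_moves", "kwargs": {
  "moves": [
    [0, 0, -0.1, 0, 0, 0],
    [0, 0, -0.3, 0, 0, 0],
    [0, 0, -0.6, 0, 0, 0],
    [0, 0, -0.9, 0, 0, 0],
    [0, 0, -0.95, 0, 0, 0],
    [0, 0, -0.95, 0, 0, 0]
  ]
}}

```text
time_s: 38.38
tcp_pos: [0.4587, -0.3942, 0.1984]
eef_rot: [-179.8, -0.0, -98.0]
contact_force: [0.6, -0.2, -1.6]
gripper_width: 0.0177
```

```bash
python3 - <<'E'
from h import *
print(to_move([.53,-.26,.20],[180,0,-140]))
print(to_move([.555,-.08,.20],[180,0,-184]))
E
```

```text
[-7.140e-01 -2.599e-01 -7.200e-03 -1.700e-03  5.000e-04  4.670e-01]
[-1.6226e+00 -2.5900e-01 -7.4000e-03 -1.5000e-03  1.2000e-03  9.5590e-01]
```

Emit:
{"fn": "apply_moves", "kwargs": {
  "moves": [
    [-0.2, -0.07, 0, 0, 0, 0.1],
    [-0.4, -0.14, 0, 0, 0, 0.21],
    [-0.6, -0.2, 0, 0, 0, 0.32],
    [-0.8, -0.26, -0.01, -0.0017, 0, 0.43],
    [-0.9, -0.26, -0.01, -0.0017, 0, 0.54],
    [-0.99, -0.26, -0.01, -0.0017, 0, 0.65],
    [-0.99, -0.26, -0.01, -0.0017, 0, 0.76],
    [-0.99, -0.26, -0.01, -0.0017, 0, 0.87],
    [-0.99, -0.26, -0.01, -0.0017, 0, 0.956],
    [-0.99, -0.26, -0.01, -0.0017, 0, 0.956]
  ]
}}

```text
time_s: 39.62
tcp_pos: [0.5367, -0.2051, 0.1982]
eef_rot: [179.9, -0.2, 176.0]
contact_force: [-1.0, 0.3, -0.9]
gripper_width: 0.0177
```

```bash
python3 - <<'E'
from fit import *
n="wrist"
s,Rm=grip();ci=imaging.camera_info(n)
p,d=imaging.capture(n);cv2.imwrite("pics/wrist14.png",p)
W=cloud(d,ci)
Q=Rm.inv().apply((W-s['tcp_pos']).reshape(-1,3)).reshape(W.shape)
H=cv2.cvtColor(p,cv2.COLOR_BGR2HSV).astype(int)
m=(abs(Q[...,1])<.03)&(abs(Q[...,2])<.02)&(abs(Q[...,0])<.1)&(H[...,0]>4)&(H[...,0]<18)&(H[...,1]>140)
q=Q[m];print(len(q),q.min(0),q.max(0));A=np.c_[q[:,0],np.ones(len(q))]
t=q[abs(q[:,2]-np.median(q[:,2]))<.003];print(rect(t),np.polyfit(t[:,0],t[:,2],1))
print(to_move([.557,.106,.17],[180,0,-184]))
E
```

```text
2999 [-0.01936768 -0.00847493 -0.01459808] [0.05809786 0.01045286 0.00429912]
(array([19.4,  0.6]), array([77.5, 17.9]), 0.12) [ 0.00638373 -0.012385  ]
[ 3.5000e-03  1.5589e+00  1.4560e-01  1.0000e-03 -1.3000e-03  1.7000e-03]
```

View pics/wrist14.png

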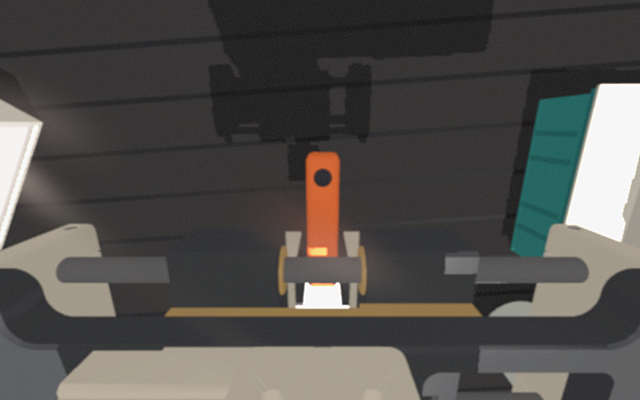

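Emit:
{"fn": "apply_moves", "kwargs": {
  "moves": [
    [0, 0.3, 0.03, 0, 0, 0],
    [0, 0.6, 0.05, 0, 0, 0],
    [0, 0.85, 0.07, 0.001, -0.001, 0],
    [0, 0.9, 0.07, 0.001, -0.001, 0],
    [0, 0.9, 0.07, 0.001, -0.001, 0]
  ]
}}

```text
time_s: 40.3
tcp_pos: [0.5487, -0.0251, 0.1843]
eef_rot: [-180.0, -0.1, 176.3]
contact_force: [-0.6, -0.4, 0.2]
gripper_width: 0.0178
```

```bash
python3 - <<'E'
from h import *
print(to_move([.557,.107,.13],[180,0,-184]))
E
```

```text
[ 3.000e-04  6.617e-01  2.715e-01 -2.000e-04 -9.000e-04  3.900e-03]
```

Emit:
{"fn": "apply_moves", "kwargs": {
  "moves": [
    [0, 0.3, 0, 0, -0.001, 0.004],
    [0, 0.55, 0, 0, -0.001, 0.004],
    [0, 0.66, 0.05, 0, -0.001, 0.004],
    [0, 0.66, 0.2, 0, -0.001, 0.004],
    [0, 0.66, 0.27, 0, -0.001, 0.004],
    [0, 0.66, 0.27, 0, -0.001, 0.004],
    [0, 0.66, 0.27, 0, -0.001, 0.004]
  ]
}}

```text
time_s: 41.18
tcp_pos: [0.5576, 0.1061, 0.1311]
eef_rot: [-180.0, 0.1, 176.0]
contact_force: [0.4, -0.5, -0.9]
gripper_width: 0.0178
```

```bash
python3 - <<'E'
from fit import *
print(to_move([.557,.107,.068],[180,0,-184]))
n="wrist";ci=imaging.camera_info(n);s,Rm=grip()
p,d=imaging.capture(n);cv2.imwrite("pics/wrist15.png",p)
for n,(a,b,c,e) in dict(scene=(140,260,290,420),side=(120,240,230,350)).items():
    p,d=imaging.capture(n);cv2.imwrite(f"pics/{n}15.png",cv2.resize(p[a:b,c:e],None,fx=4.5,fy=4.5,interpolation=cv2.INTER_CUBIC))
E
```

```text
[ 3.900e-03  4.300e-03  3.154e-01 -1.000e-04  7.000e-04 -5.000e-04]
```

View pics/wrist15.png

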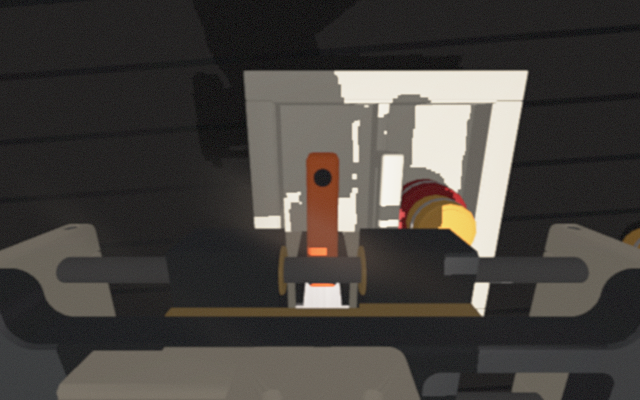

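View pics/side15.png

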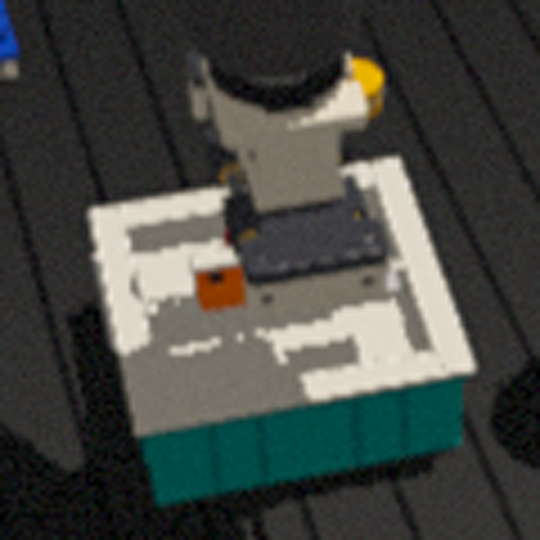

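Emit:
{"fn": "apply_moves", "kwargs": {
  "moves": [
    [0.002, 0.006, 0.08, 0, 0, 0],
    [0.002, 0.006, 0.16, 0, 0, 0],
    [0.002, 0.006, 0.23, 0, 0, 0],
    [0.002, 0.006, 0.28, 0, 0, 0],
    [0.002, 0.006, 0.305, 0, 0, 0],
    [0.002, 0.006, 0.305, 0, 0, 0]
  ]
}}

```text
time_s: 42.08
tcp_pos: [0.5573, 0.1078, 0.0699]
eef_rot: [180.0, 0.1, 176.0]
contact_force: [0.9, 0.4, -0.2]
gripper_width: 0.0178
```

Emit:
{"fn": "apply_moves", "kwargs": {
  "moves": [
    [0, 0, 0.008, 0, 0, 0],
    [0, 0, 0.014, 0, 0, 0],
    [0, 0, 0.014, 0, 0, 0]
  ]
}}

```text
time_s: 42.45
tcp_pos: [0.5573, 0.1078, 0.0673]
eef_rot: [180.0, 0.1, 176.0]
contact_force: [-0.1, -1.1, -0.6]
gripper_width: 0.0175
```

Emit:
{"fn": "apply_moves", "kwargs": {
  "moves": [
    [0, 0, 0.004, 0, 0, 0],
    [0, 0, 0.008, 0, 0, 0],
    [0, 0, 0.008, 0, 0, 0]
  ]
}}

```text
time_s: 42.82
tcp_pos: [0.5573, 0.1078, 0.0656]
eef_rot: [180.0, 0.1, 176.0]
contact_force: [0.4, -0.3, -0.8]
gripper_width: 0.0174
```

Emit:
{"fn": "apply_moves", "kwargs": {
  "moves": [
    [0, 0, 0.003, 0, 0, 0],
    [0, 0, 0.006, 0, 0, 0],
    [0, 0, 0.006, 0, 0, 0]
  ]
}}

```text
time_s: 43.2
tcp_pos: [0.5574, 0.1078, 0.0651]
eef_rot: [180.0, 0.1, 176.0]
contact_force: [-1.4, 0.1, 7.4]
gripper_width: 0.0176
```

Contact. Open only slightly (to ~25 mm) so the finger backs stay clear of the bay walls, then rise.

Emit:
{"fn": "apply_moves", "kwargs": {
  "moves": [
    [0, 0, 0, 0, 0, 0],
    [0, 0, 0, 0, 0, 0],
    [0, 0, 0, 0, 0, 0],
    [0, 0, 0, 0, 0, 0]
  ],
  "hand": 0.43
}}

```text
time_s: 43.7
tcp_pos: [0.5574, 0.1078, 0.065]
eef_rot: [180.0, 0.1, 176.0]
contact_force: [-0.3, -0.1, 0.1]
gripper_width: 0.0251
```

Emit:
{"fn": "apply_moves", "kwargs": {
  "moves": [
    [0, 0, -0.03, 0, 0, 0],
    [0, 0, -0.1, 0, 0, 0],
    [0, 0, -0.2, 0, 0, 0],
    [0, 0, -0.4, 0, 0, 0],
    [0, 0, -0.7, 0, 0, 0],
    [0, -0.3, -0.8, 0, 0, 0],
    [0, -0.6, -0.8, 0, 0, 0],
    [0, -0.9, -0.8, 0, 0, 0],
    [0, -0.99, -0.8, 0, 0, 0],
    [0, -0.99, -0.8, 0, 0, 0]
  ]
}}

```text
time_s: 44.95
tcp_pos: [0.5432, -0.0909, 0.2259]
eef_rot: [180.0, 0.1, 175.9]
contact_force: [0.2, 0.2, -0.8]
gripper_width: 0.025
```

```bash
python3 stack.py 16; python3 - <<'E'
from fit import *
for n in ("side","scene"):
    p,d=imaging.capture(n);cv2.imwrite(f"pics/{n}17.png",p);np.save(f"pics/{n}17.npy",d)
    a,b,c,e=dict(scene=(140,260,290,420),side=(120,240,230,350))[n]
    cv2.imwrite(f"pics/{n}17c.png",cv2.resize(p[a:b,c:e],None,fx=4.5,fy=4.5,interpolation=cv2.INTER_CUBIC))
for n in("side","scene"):
    P,C=get(17,(n,)); x,y,z=P.T; H,S,V=C.T.astype(int)
    q=P[(np.hypot(x-.56,y-.15)<.16)&(z>.076)&(z<.088)&(V>90)&(S<60)]
    A=np.c_[q[:,:2],np.ones(len(q))];c=np.linalg.lstsq(A,q[:,2],rcond=None)[0]
    print(n,len(q),np.degrees(c[:2]),c@[.56,.15,1],rect(q))
    o=P[(H>4)&(H<16)&(S>140)&(np.hypot(x-.56,y-.11)<.09)&(z>.05)&(y<.15)];print("scraper handle",rect(o),np.percentile(o[:,2],[5,50,95]))
print(status.get_state()['tcp_pos'],status.get_state()['gripper_width'])
E
```

```text
wrist gold [562.6 191.8] 22.0 0.1115 1362 [0.5413 0.1698] [0.5827 0.2136]
wrist red [561.5 194.7] 26.8 0.0855 126 [0.5348 0.1858] [0.5881 0.2127]
scene gold [567.2 193.2] 23.0 0.1107 109 [0.5443 0.1728] [0.5874 0.2123]
scene red [566.5 192.3] 27.2 0.0845 58 [0.5432 0.1664] [0.5917 0.2188]
side gold [557. 189.] 18.1 0.1118 17 [0.5468 0.1711] [0.5598 0.2069]
side red [543.8 201.2] 7.3 0.085 8 [0.5406 0.1943] [0.5469 0.2083]
side 875 [0.03728163 0.02879746] 0.08213247316987887 (array([561.1, 149.1]), array([200.5, 210.6]), 86.02)
scraper handle (array([532.9, 107.3]), array([18.9, 57.6]), 85.49) [0.05957502 0.07508597 0.07933199]
scene 1440 [ 0.18263057 -0.00376051] 0.08149886070687913 (array([558.4, 149.4]), array([201.4, 214. ]), 86.48)
scraper handle (array([542. , 108.8]), array([17.2, 82. ]), 88.27) [0.06638959 0.07562846 0.07944917]
[ 0.54353175 -0.08869993  0.22514451] 0.024899779621147363
```

View pics/scene17c.png

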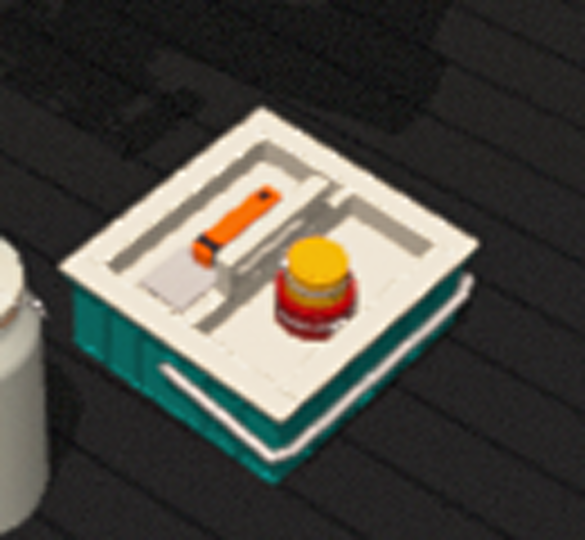

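View pics/side17.png

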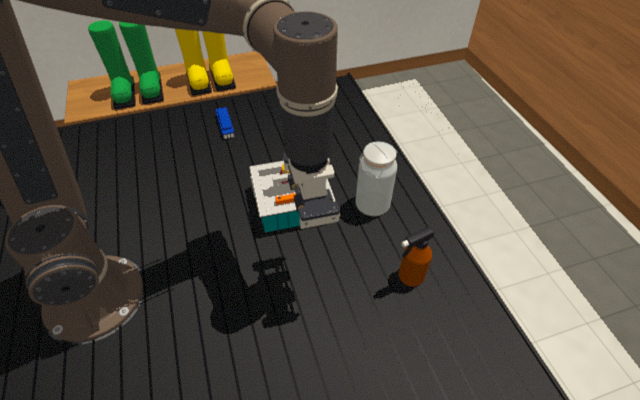

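View pics/wrist16.png

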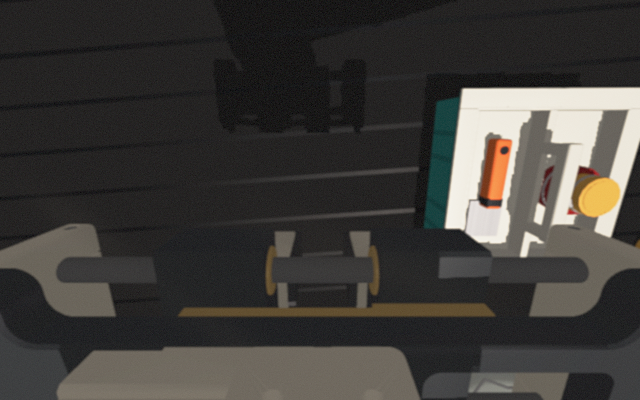

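Emit:
{"fn": "apply_moves", "kwargs": {
  "moves": [
    [0, 0, 0, 0, 0, 0],
    [0, 0, 0, 0, 0, 0],
    [0, 0, 0, 0, 0, 0],
    [0, 0, 0, 0, 0, 0]
  ],
  "hand": -1
}}

```text
time_s: 45.7
tcp_pos: [0.5435, -0.0887, 0.2251]
eef_rot: [180.0, 0.1, 176.1]
contact_force: [-0.8, -0.2, -1.0]
gripper_width: 0.059
```

```bash
python3 -c "
from plant import r
print(r.close_job())"
```

```text
the job is handed in; nothing more can be done
None
```

The kit is packed in the order asked and the job is handed in, at about 46 s of the 125 s allowed. The wrist force reading stayed under 10 N at the end of every move.

- **Brush:** I took the one nearest the base and laid it bristles down near the middle of the caddy floor. Its grip was still at the right height in a picture taken before the tray covered it.
- **Tray:** It sits level to within about 0.2° by plane fit. Its flange top is at about 82 mm, the height expected when seated on the rim.
- **Tins:** The red tin is flat in the bay on the caddy's +y side, with the gold tin nearest the base on top. The wrist view put them within about 1 mm of centre just after stacking. They were in the same place in the last pictures, where the bar partly hides the red tin.
- **Scraper:** It lies flat in the other bay, with its handle top at about 77 to 79 mm against an expected 77 mm.
- **Jar and bottle:** Both stand where they were.
- **Robot:** It has let go of everything and is clear above the table.

**Disagreements:** The cameras differed by 2 to 4 mm, mostly in x. I compared the wrist view with the held brush and corrected for it. A few late outline fits of the tins from the fixed cameras were too partial to use, because the gripper or bar blocked the view.

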